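Straighten the canister row and raise its guard rail

ROBOT

A 6-joint arm with a two-finger parallel gripper is mounted at the origin on the work surface. World frame = base frame: x ahead of the robot, y to its left, z up, the work surface at z = 0. Lengths are in m, angles in degrees, forces in N, time in s.
With the tool pointing down it reaches from about 0.35 to 1 m from the base axis. Payload 7.1 kg.
Tool frame: the origin (TCP) lies at the very end of the fingers, on their centre line; the grasp point (between the pads) lies 19 mm behind it; z points along the fingers, y is the line along which they close (so a half turn about z gives the same grasp; the last joint's range is limited). The gripper opens to 85 mm and grips with 20 to 120 N. Pads are 22 mm wide; open, the fingers measure 114 mm over their backs; the gripper's body (76 mm by 85 mm) begins 54 mm behind the grasp point. The pads swing forward as they close: fully open they stand 13 mm farther back than shut.
Start: joints at [73.281, 24.242, 93.386, -0, 62.372, -1.089], TCP at [0.168, 0.602, 0.231] pointing down, gripper open.
Joint ranges: [-172.04, 172.04], [-51.8, 120.97], [4.93, 147.93], [-75.15, 255.16], [6.16, 154.13], [-145.62, 145.62]. Speed limits (degrees/s): [136.94, 136.94, 172.46, 180, 180, 180].

INTERFACE

Orientations are given as a 3x3 rotation matrix whose columns are the frame's x, y, z axes.
In Python, from plant import r, camera, calibration, ticket gives the robot as it stands.
- The arm moves only by the tool apply_moves, never from a script. Its argument "steps" is one flat list of numbers, 7 for each row, row after row: the turn, a rotation vector about the world's x, y, z in degrees, then the shift along the world's x, y, z in cm, then the closure, from 0 (fully open) to 1 (shut). In form: [wx, wy, wz, dx, dy, dz, claw, wx, wy, wz, dx, dy, dz, claw, ...]. A call has 1 to 5 rows; each row shifts and turns the commanded pose from where the row before left it; what a row does not reach is not made up. A row lasts 1/8 s, in which the tool goes at most 62.5 mm and 10.7 degrees, less where a joint would pass 70% of its speed; a pose out of reach is approached as far as the arm can. A call is refused whole if a number of a shift passes 6.25 or a number of a turn 10.7, either way. A call with a gripper value outside its range is refused whole. The fingers move at their own pace and stop on an object; "grip_force" is the grip in N (left out, the last holds). Time passes only in rows, so rows that do not move let the fingers close. It gives the time, the measured TCP pose, the force, the opening and the grip force at its end, in the units of the state.
- r.observe(): the state, without advancing time (a new reading comes with each control period).
- camera(name): name is "scene" or "top"; returns the picture (480x640x3 uint8, red, green, blue); there is no depth.
- calibration(name): a dict with "fx", "fy", "cx", "cy" (pixels), "xyz" and "orientation" of the camera in the world. Camera axes: x right, y down, z forward; pixel columns grow to the right and rows downward; lengths in m; the calibration is good to about 2 mm. A picture is of the moment at which its call begins. calibration takes no time and is no camera call.
- ticket.close_job(): hands the job in; it is judged then, once.
The state is a dict: "time": time; "joint_pos": joint angles; "qd": joint speeds; "tau": joint torques, N m; "tcp_pos": TCP position; "orientation": TCP orientation; "wrist_force": force on the tool from outside, world axes, zero at the start; "ft_torque": the same for the moment, N m; "opening": opening from 0.0 (shut) to 1.0 (fully open); "gripper_force": force on a finger pad.
Only numpy, scipy, OpenCV 4.12 (cv2) and the standard library are available. Lean on these libraries where they do the work, as an engineer would, in place of code of your own. Each camera call takes 0.05 s, during which the arm holds its last target. There are 200 camera calls.

TASK

Tidy the stall's display: turn the board's knob until it clicks over and the guard rail drops, stand the canisters left on the counter onto the wooden board as well, and with the held straightedge push the whole row straight, so that the near side of every canister lies along the thin pale inlaid line. Lay the straightedge back flat along its rubber mat, and finally turn the knob back until it clicks and the rail stands up again behind the row; leave the other goods on the counter alone.

Things in the scene. Friction and masses are not known exactly. Their poses are not given: they have to be found in the camera images.
- tray: fixed wooden display board, top 12 mm above the counter, x -115 to +90 mm, y +-190 mm; origin on its centre at counter height, x pointing away from the robot, y left. Six canisters fit in the row at a 56 mm pitch (y -140 to +140 mm). The guard rail stands in a black slot at x -12 to -2 mm. Knob housing at the right end (y -232 mm): black, 74 x 70 mm, top 24 mm above the counter
- line (a point): middle of the far edge of the thin pale line inlaid across the board, parallel to the board's y, at board x = +8 mm, height 12 mm. A canister in line has its near side (towards the robot) on this edge, so its centre 23 mm beyond it, at board x = +31 mm
- knob_grip (a point): point on the knob's vertical axis, 54 mm above the counter, at the height to grip; the knob is a black bar 44 mm long, 14 mm thick, its top 64 mm above the counter, standing on a 48 mm disc
- knob (a joint): knob angle, rad: 0 = rail up, bar along the board's x axis; grows anticlockwise seen from above to 1.2 = rail down. Over-centre spring detent: about 0.25 N m to start it from either end, less on the way; springs back if let go before about 0.6, past that it snaps over to the other end, where it rests against a stop
- fence (a joint): how far in m the guard rail has sunk, driven by the knob (11.9 mm per rad): 0 = up, standing 13.8 mm above the board; 0.0143 = down, just below flush. The rail is an aluminium strip 6 mm thick, 360 mm wide, at board x = -10 to -4 mm; a thing standing over it obstructs it or is tilted by it
- mat: fixed black rubber mat, 380 mm (its x axis) by 100 mm, 2 mm thick, on the counter to the left; origin at the centre of its underside
- ruler: straightedge: aluminium angle 340 mm long (its y axis), 320 g; origin under the handle's centre, at the underside. Upright blade 30 mm tall, 5 mm thick, pushing face at x = +45 mm; flat 3 mm foot flange x -15 to +45 mm; wooden handle 24 mm (x) by 40 mm (y), top at 58 mm, pinched across either pair of faces. Starts flange down lengthwise on the mat, face to mat +y, origin near mat y = -13 mm
- can0: plain stainless lidded canister, upright cylinder, 46 mm diameter, body 52 mm tall (62 mm with the small lid knob: grip the body), about 150 g; origin at the centre of its underside, z up. Four to six identical ones in all: some of can0 to can6 are absent. Starts on the board, on the robot's side of the rail
- can1: plain stainless lidded canister, upright cylinder, 46 mm diameter, body 52 mm tall (62 mm with the small lid knob: grip the body), about 150 g; origin at the centre of its underside, z up. Four to six identical ones in all: some of can0 to can6 are absent. Starts on the board, on the robot's side of the rail
- can2: plain stainless lidded canister, upright cylinder, 46 mm diameter, body 52 mm tall (62 mm with the small lid knob: grip the body), about 150 g; origin at the centre of its underside, z up. Four to six identical ones in all: some of can0 to can6 are absent. Starts on the board, on the robot's side of the rail
- can3: plain stainless lidded canister, upright cylinder, 46 mm diameter, body 52 mm tall (62 mm with the small lid knob: grip the body), about 150 g; origin at the centre of its underside, z up. Four to six identical ones in all: some of can0 to can6 are absent. Starts on the bare counter between the robot and the board
- can4: plain stainless lidded canister, upright cylinder, 46 mm diameter, body 52 mm tall (62 mm with the small lid knob: grip the body), about 150 g; origin at the centre of its underside, z up. Four to six identical ones in all: some of can0 to can6 are absent. Starts on the bare counter between the robot and the board
- can5: plain stainless lidded canister, upright cylinder, 46 mm diameter, body 52 mm tall (62 mm with the small lid knob: grip the body), about 150 g; origin at the centre of its underside, z up. Four to six identical ones in all: some of can0 to can6 are absent. Starts on the bare counter between the robot and the board
- can6: plain stainless lidded canister, upright cylinder, 46 mm diameter, body 52 mm tall (62 mm with the small lid knob: grip the body), about 150 g; origin at the centre of its underside, z up. Four to six identical ones in all: some of can0 to can6 are absent. Starts on the bare counter between the robot and the board
- flask: bystander: steel jar 72 mm diameter, 150 mm tall, on the counter to the right; origin under its centre
- bowls: bystander: nested steel bowls, 99 mm diameter, 71 mm tall, on the counter to the right; origin under its centre
- basket: bystander: open red basket 160 x 120 x 60 mm on the counter to the right; origin under its centre

How it is judged:
By the outcome, as a careful person would: the job done as asked, in the order asked, and still so for the second after the job is handed in, with the robot touching nothing.
Of can0, can1, can2 only 1 to 2 are there at a start; the rules pass over those that are not, and their reading is None.
Of can3, can4, can5, can6 only 3 to 4 are there at a start; the rules pass over those that are not, and their reading is None.
At some moment in a run one of can0, can1, can2, can3, can4, can5, can6 may be knocked a few centimetres aside while the robot is not near it.
It also fails if it takes over 192 s, if anything falls off the work surface, if the arm or the gripper's body presses on something with over 40 N, if the wrist force passes 120 N, or if a joint passes its speed limit or range.

## Working session

There is one attempt and no reset: what is moved stays moved. The work goes in short steps, Python scripts to look and compute and a tool call to move; the robot and the scene stay as the last step left them, time stands still between calls to the robot, and variables do not carry over. Pictures are saved under pics/ and viewed, at most 14 in all, crops included, and the job is handed in when it is done.

Besides the shell and the picture viewer there is one more tool, called after ">>>" by a JSON object that holds its "api" and its "payload". apply_moves: Moves the arm, as the interface text tells. Its arguments: {"type":"object","properties":{"steps":{"type":"array"},"grip_force":{"type":"number"}},"required":["steps"]}

```bash
ls; mkdir -p pics; python3 - <<'E'
from plant import r,camera,calibration
import cv2
for n in("scene","top"):
    cv2.imwrite(f"pics/{n}0.png",camera(n)[:,:,::-1]); print(n,calibration(n))
print(r.observe())
E
```

```text
pics
scene {'fx': 600.1423318067241, 'fy': 600.1423318067241, 'cx': 320.64962840446765, 'cy': 252.50565792520217, 'xyz': array([1.26190781, 0.10749772, 1.22559076]), 'orientation': array([[-0.14998551,  0.83683317, -0.52651172],
       [ 0.98861035,  0.1202562 , -0.09048774],
       [-0.01240684, -0.53408678, -0.84533862]])}
top {'fx': 481.52093592701283, 'fy': 481.52093592701283, 'cx': 323.7073237242073, 'cy': 248.5623994640929, 'xyz': array([ 0.38281293, -0.02266221,  1.24177938]), 'orientation': array([[ 1.46148693e-02, -9.87839121e-01,  1.54791073e-01],
       [-9.99891796e-01, -1.46978426e-02,  6.08458717e-04],
       [ 1.67403551e-03, -1.54783217e-01, -9.87947040e-01]])}
{'time': 0.1, 'joint_pos': array([ 7.32793924e+01,  2.42801744e+01,  9.34257547e+01, -1.10108428e-03,
        6.23754258e+01, -1.08866696e+00]), 'qd': array([-0.00573263, -0.05758813, -0.14406973,  0.07694925,  0.13940278,
       -0.08140446]), 'tau': array([ 3.45542901e-05, -5.58422256e+01, -2.82444924e+01, -7.13084205e-05,
        3.08513496e-03,  7.07696685e-06]), 'tcp_pos': array([0.1682483 , 0.60141284, 0.23063103]), 'orientation': array([[-9.63014905e-01,  2.69447842e-01, -3.92208212e-04],
       [ 2.69448127e-01,  9.63013938e-01, -1.36477337e-03],
       [ 9.96673626e-06, -1.41997686e-03, -9.99998992e-01]]), 'wrist_force': array([-0.42062324, -0.13039958, -0.98532104]), 'ft_torque': array([ 0.02659898, -0.01302886, -0.00680621]), 'gripper_force': 0.0, 'opening': 1.0006359253943462}
```

View pics/top0.png

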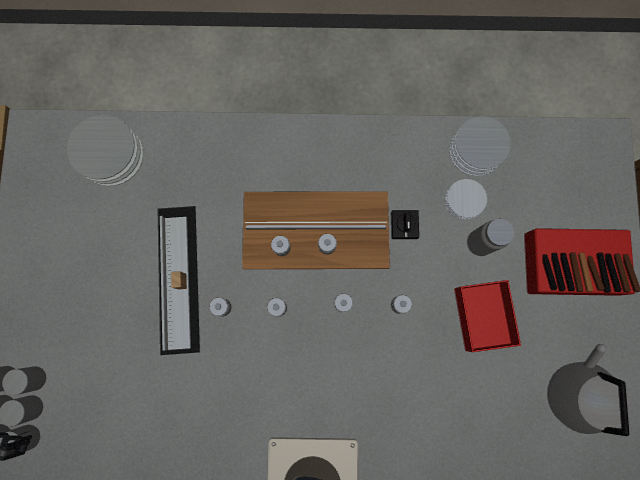

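View pics/scene0.png

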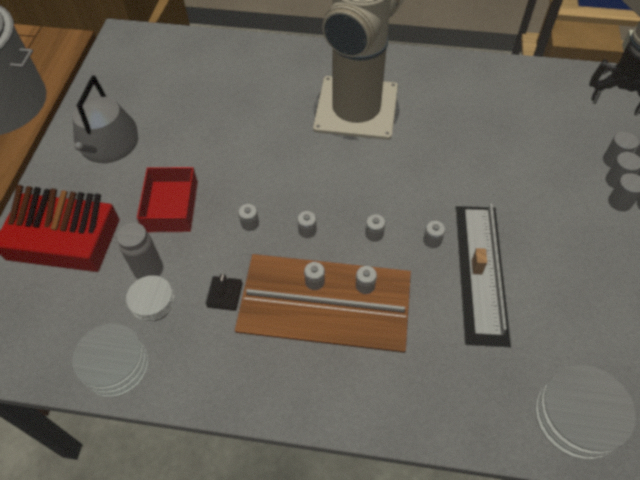

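The top view shows the board (cols 243–389, rows 192–268) and the knob at (404,224). There are two cans on the board, at (280,245) and (327,243), and four on the counter, at (219,306), (276,307), (343,302) and (401,303). The ruler lies on the mat with its blade on the left and its handle at (178,280).

```bash
cat > h.py <<'E'
import numpy as np,cv2
from plant import r,camera,calibration
def ray(c,u,v,z):
    K=calibration(c);d=np.array(K["orientation"])@[(u-K["cx"])/K["fx"],(v-K["cy"])/K["fy"],1.]
    o=np.array(K["xyz"]);return (o+d*(z-o[2])/d[2])
def proj(c,p):
    K=calibration(c);q=np.array(K["orientation"]).T@(np.array(p)-K["xyz"])
    return K["fx"]*q[0]/q[2]+K["cx"],K["fy"]*q[1]/q[2]+K["cy"]
def blobs(m,a0,a1):
    m=m.astype(np.uint8);n,l,s,c=cv2.connectedComponentsWithStats(m)
    return [(i,c[i],s[i]) for i in range(1,n) if a0<=s[i][4]<=a1],l
def wood(im):
    h=cv2.cvtColor(im,cv2.COLOR_RGB2HSV);return (h[...,0]<25)&(h[...,1]>70)&(h[...,2]>40)
def cans(im,x0=200,x1=430,y0=180,y1=340):
    h=cv2.cvtColor(im,cv2.COLOR_RGB2HSV);m=(h[...,2]>165)&(h[...,1]<60)
    k=np.zeros_like(m);k[y0:y1,x0:x1]=m[y0:y1,x0:x1];return blobs(k,40,700)[0]
def st():
    s=r.observe();y=s["orientation"];print("t",round(s["time"],2),"tcp",s["tcp_pos"].round(4),"yang",round(np.degrees(np.arctan2(y[1,1],y[0,1])),2),"q",s["joint_pos"].round(1),"F",s["wrist_force"].round(1),"op",round(s["opening"],3),"gf",s["gripper_force"])
E
python3 - <<'E'
from h import *
im=cv2.imread("pics/top0.png")[:,:,::-1].copy()
m=wood(im)
for i,c,s in blobs(m,60,20000)[0]: print("wood",c.round(1),s)
mm=cv2.morphologyEx(m.astype(np.uint8),cv2.MORPH_CLOSE,np.ones((13,13)))
mm[:,:225]=0;mm[:,420:]=0;mm[:150]=0
cn=max(cv2.findContours(mm,0,2)[0],key=cv2.contourArea)
pts=np.array([ray("top",u+0.,v+0.,.012)[:2] for u,v in cn[:,0]],np.float32)
R=cv2.minAreaRect(pts);print("board",R,cv2.boxPoints(R).round(4).tolist())
for i,c,s in cans(im): print("can",c.round(1),s,ray("top",*c,.054)[:2].round(4))
h=cv2.cvtColor(im,cv2.COLOR_RGB2HSV)
# mat dark
k=np.zeros(im.shape[:2],bool);k[195:365,145:212]=h[195:365,145:212,2]<45
p=np.array([ray("top",x,y,.002)[:2] for y,x in np.argwhere(k)],np.float32);print("mat",cv2.minAreaRect(p))
k=np.zeros(im.shape[:2],bool);k[200:250,388:425]=h[200:250,388:425,2]<50
p=np.array([ray("top",x,y,.024)[:2] for y,x in np.argwhere(k)],np.float32);print("housing",cv2.minAreaRect(p))
big=np.hstack([cv2.resize(im[200:360,150:210],None,fx=3.7,fy=3.7,interpolation=2),cv2.resize(im[205:315,270:345],None,fx=5.38,fy=5.38,interpolation=2)[:592]])
big=cv2.copyMakeBorder(big,0,0,0,max(0,0),0)
cv2.imwrite("pics/crop0.png",big[:,:,::-1]);print(big.shape)
E
```

```text
wood [  2.7 131.1] [  0 105  10  75 375]
wood [316.1 229.6] [ 242  192  148   77 9907]
wood [580.3 258.7] [ 525  228  115   68 5378]
wood [178.2 279.9] [171 272  15  17 236]
wood [487.1 315.8] [ 454  280   67   72 3367]
board ((0.6252593994140625, 0.0003849416971206665), (0.2013651728630066, 0.37955984473228455), 0.8641913533210754) [[0.5217000246047974, 0.18860000371932983], [0.5274999737739563, -0.19089999794960022], [0.7287999987602234, -0.18790000677108765], [0.7231000065803528, 0.19169999659061432]]
can [315. 222.] [245 222 141   1 141] [0.6363 0.001 ]
mat ((0.49354517459869385, 0.3529509902000427), (0.3781883716583252, 0.09819138050079346), 4.876657485961914)
housing ((0.641060471534729, -0.2298196256160736), (0.07375076413154602, 0.07036057114601135), 0.854604184627533)
(592, 626, 3)
```

View pics/crop0.png

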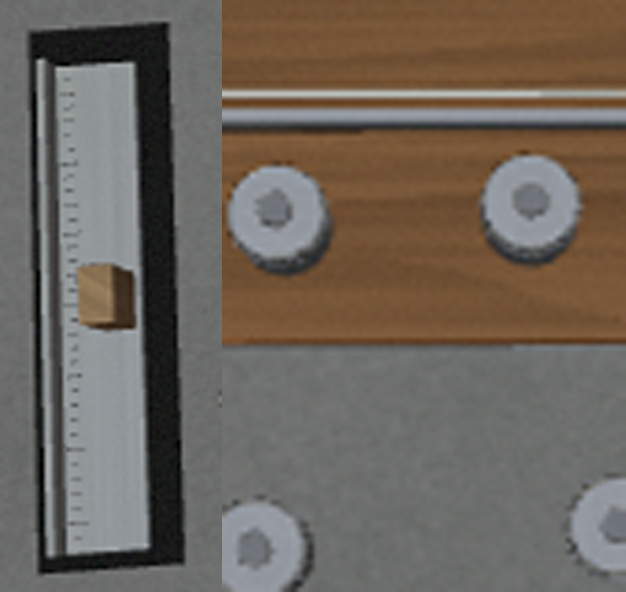

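The crop shows the lids as light grey discs with darker knobs. The pale line sits just beyond the raised rail, and the ruler's handle is in the middle of the mat. I'll refine the can, line, handle and knob positions.

```bash
cat >> h.py <<'E'
def cans(im,x0=200,x1=430,y0=185,y1=340):
    # lids: Hough circles, r ~ 46 mm * 481/1190 /2
    g=cv2.cvtColor(im,cv2.COLOR_RGB2GRAY)[y0:y1,x0:x1];g=cv2.resize(g,None,fx=4,fy=4,interpolation=cv2.INTER_CUBIC)
    c=cv2.HoughCircles(g,cv2.HOUGH_GRADIENT,1,60,param1=120,param2=18,minRadius=31,maxRadius=44)
    if c is None:return []
    return [((a+.5)/4-.5+x0,(b+.5)/4-.5+y0,q/4) for a,b,q in c[0]]
O=np.array([.6378,.0006]);YAW=np.radians(.864)
X=np.array([np.cos(YAW),np.sin(YAW)]);Y=np.array([-X[1],X[0]])
def bd(p): d=np.array(p[:2])-O;return np.array([d@X,d@Y])
def wb(x,y): return O+x*X+y*Y
E
python3 - <<'E'
from h import *
im=cv2.imread("pics/top0.png")[:,:,::-1].copy()
for u,v,q in cans(im):
    z=.052; p=ray("top",u,v,z); b=bd(p)
    if b[0]>-.115 and abs(b[1])<.19: p=ray("top",u,v,z+.012);b=bd(p)
    print("can",round(u,1),round(v,1),round(q,1),p[:2].round(4),b.round(4))
g=cv2.cvtColor(im,cv2.COLOR_RGB2GRAY)
for u in (250,300,350,383): print(u,g[215:234,u].tolist(),[ray("top",u,v,.012)[0].round(4) for v in(218,222,226)])
print(g[205:243,404].tolist()); print(g[224,388:424].tolist());print(g[218,388:424].tolist())
cv2.imwrite("pics/k.png",cv2.resize(np.clip(im[200:248,385:427,::-1].astype(int)*3,0,255).astype(np.uint8),None,fx=10,fy=10,interpolation=2))
E
```

```text
can 326.8 242.0 8.4 [ 0.5839 -0.0292] [-0.0543 -0.029 ]
can 276.0 306.5 8.9 [0.4236 0.093 ] [-0.2128  0.0957]
can 400.5 303.5 10.3 [ 0.4354 -0.2126] [-0.2056 -0.2102]
can 280.0 244.0 8.8 [0.5772 0.0866] [-0.0593  0.0869]
can 343.0 302.5 8.6 [ 0.4357 -0.0713] [-0.2031 -0.0689]
250 [83, 85, 82, 81, 86, 82, 79, 190, 90, 79, 137, 155, 138, 57, 55, 96, 96, 98, 91] [np.float64(0.6534), np.float64(0.6427), np.float64(0.6321)]
300 [84, 82, 89, 92, 93, 86, 110, 190, 93, 82, 140, 156, 116, 48, 77, 93, 92, 98, 95] [np.float64(0.6553), np.float64(0.6447), np.float64(0.634)]
350 [85, 90, 92, 80, 84, 79, 113, 171, 97, 83, 137, 153, 111, 48, 70, 93, 90, 93, 82] [np.float64(0.6573), np.float64(0.6466), np.float64(0.636)]
383 [85, 90, 88, 82, 82, 83, 113, 170, 89, 86, 152, 155, 115, 50, 77, 90, 86, 90, 94] [np.float64(0.6586), np.float64(0.6479), np.float64(0.6373)]
[114, 117, 115, 113, 114, 35, 28, 30, 23, 9, 7, 4, 8, 5, 2, 8, 2, 10, 7, 10, 10, 17, 8, 4, 17, 1, 20, 17, 27, 27, 29, 27, 9, 0, 91, 112, 112, 111]
[90, 112, 97, 39, 14, 33, 32, 35, 27, 27, 32, 37, 35, 35, 35, 26, 10, 3, 19, 67, 186, 105, 14, 28, 31, 33, 34, 27, 34, 33, 15, 103, 108, 107, 106, 111]
[77, 111, 100, 38, 19, 32, 29, 31, 33, 23, 26, 33, 31, 34, 33, 16, 5, 7, 25, 34, 32, 32, 20, 32, 31, 20, 28, 33, 29, 32, 33, 108, 111, 109, 114, 111]
```

View pics/k.png

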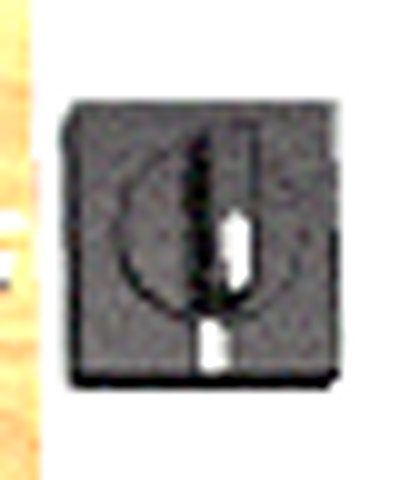

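The enlarged crop shows the bar top centred near (408.5,221) and the disc around (405.7,223). The bar lies along x, so the rail is up.

```bash
sed -i 's/O=np.array(\[.6378/O=np.array([.6384/' h.py; cat >> h.py <<'E'
def lid(im,u,v,z,th=132):
    g=cv2.cvtColor(im,cv2.COLOR_RGB2GRAY);a,b=int(u)-13,int(v)-13
    w=cv2.resize(g[b:b+27,a:a+27],None,fx=4,fy=4,interpolation=cv2.INTER_CUBIC)
    m=cv2.morphologyEx((w>th).astype(np.uint8),cv2.MORPH_CLOSE,cv2.getStructuringElement(2,(15,15)))
    c=max(cv2.findContours(m,0,2)[0],key=cv2.contourArea);(x,y),(p,q),_=cv2.fitEllipse(cv2.convexHull(c))
    x,y=(x+.5)/4-.5+a,(y+.5)/4-.5+b
    P=ray("top",x,y,z);return P[:2],bd(P),(round(x,1),round(y,1),round(p/4,1),round(q/4,1))
E
python3 - <<'E'
from h import *
im=cv2.imread("pics/top0.png")[:,:,::-1].copy()
for u,v,z in((280,244,.064),(327,242,.064),(219,306,.052),(276,306,.052),(343,302,.052),(401,303,.052)):
    a,b,c=lid(im,u,v,z);print(a.round(4),b.round(4),c)
print("bar",ray("top",408.4,220.8,.064),"disc",ray("top",405.7,223,.03),"exp",wb(0,-.232))
# handle top
m=wood(im);g=cv2.cvtColor(im,cv2.COLOR_RGB2GRAY)
print("handle",ray("top",176.5,280,.058), ray("top",178.2,279.9,.04))
print(g[262:300,176].tolist(),g[280,160:200].tolist())
E
```

```text
[0.5776 0.0876] [-0.0595  0.0879] (279.6, 243.8, 16.8, 17.2)
[ 0.5841 -0.0297] [-0.0547 -0.0295] (326.9, 241.9, 16.6, 17.1)
[0.4223 0.2358] [-0.2126  0.2384] (217.8, 306.2, 17.2, 17.5)
[0.4233 0.0937] [-0.2137  0.0963] (275.7, 306.6, 17.0, 17.6)
[ 0.4365 -0.072 ] [-0.203  -0.0695] (343.3, 302.2, 17.1, 17.5)
[ 0.4353 -0.2177] [-0.2063 -0.2152] (402.5, 303.6, 17.0, 17.4)
bar [ 0.64071603 -0.23254423  0.064     ] disc [ 0.64228173 -0.2315916   0.03      ] exp [ 0.64189834 -0.23137362]
handle [0.48456155 0.33929965 0.058     ] [0.48642163 0.3405725  0.04      ]
[151, 150, 150, 149, 151, 150, 150, 149, 153, 119, 118, 115, 116, 114, 122, 129, 127, 124, 123, 116, 111, 114, 119, 121, 129, 69, 48, 154, 153, 152, 150, 153, 151, 151, 152, 152, 153, 152] [12, 146, 157, 93, 62, 61, 105, 148, 152, 156, 152, 123, 112, 114, 114, 118, 123, 123, 126, 131, 97, 56, 52, 53, 52, 47, 98, 154, 84, 21, 24, 24, 26, 20, 22, 25, 15, 38, 107, 111]
```

>>> {"api": "apply_moves", "payload": {"steps": [0, 0, -10.2, 2.96, -5.2, 0, 0, 0, 0, -10.2, 2.96, -5.2, 0, 0, 0, 0, -10.2, 2.96, -5.2, 0, 0, 0, 0, -10.2, 2.96, -5.2, 0, 0, 0, 0, -10.2, 2.96, -5.2, 0, 0], "grip_force": 60}}

```text
time: 0.72
tcp_pos: [0.3169, 0.3401, 0.2312]
orientation: [[-0.392, 0.92, 0.0], [0.92, 0.392, -0.0], [-0.0, 0.0, -1.0]]
wrist_force: [0.9, 1.6, -0.1]
opening: 1.002
gripper_force: 0.0
```

>>> {"api": "apply_moves", "payload": {"steps": [0, 0, -10.2, 2.96, -5.2, 0, 0, 0, 0, -10.2, 2.96, -5.2, 0, 0, 0, 0, -10.2, 2.96, -5.2, 0, 0, 0, 0, -10.2, 2.96, -5.2, 0, 0, 0, 0, -10.2, 2.96, -5.2, 0, 0]}}

```text
time: 1.35
tcp_pos: [0.465, 0.08, 0.2313]
orientation: [[0.469, 0.883, 0.0], [0.883, -0.469, 0.0], [0.0, 0.0, -1.0]]
wrist_force: [0.9, 0.5, 0.1]
opening: 1.0
gripper_force: 0.0
```

>>> {"api": "apply_moves", "payload": {"steps": [0, 0, -10.2, 2.96, -5.2, 0, 0, 0, 0, -10.2, 2.96, -5.2, 0, 0, 0, 0, -10.2, 2.96, -5.2, 0, 0, 0, 0, -10.2, 2.96, -5.2, 0, 0, 0, 0, -10.2, 2.96, -5.2, 0, 0]}}

```text
time: 1.98
tcp_pos: [0.6129, -0.18, 0.2309]
orientation: [[0.982, 0.191, -0.001], [0.191, -0.982, 0.0], [-0.0, -0.0, -1.0]]
wrist_force: [0.2, -0.0, 0.4]
opening: 0.998
gripper_force: 0.0
```

>>> {"api": "apply_moves", "payload": {"steps": [0, 0, -10.2, 2.96, -5.2, 0, 0, 0, 0, 0, 0, 0, 0, 0, 0, 0, 0, 0, 0, 0, 0]}}

```text
time: 2.35
tcp_pos: [0.6412, -0.23, 0.2304]
orientation: [[1.0, 0.021, -0.002], [0.021, -1.0, 0.001], [-0.002, -0.001, -1.0]]
wrist_force: [0.5, 0.0, -0.3]
opening: 0.997
gripper_force: 0.0
```

```bash
python3 -c "
from h import *
st()"
```

```text
t 2.35 tcp [ 0.6412 -0.23    0.2304] yang -88.82 q [-20.7  29.1  85.6   0.   65.4  68.1] F [ 0.5  0.  -0.3] op 0.997 gf 0.0
```

>>> {"api": "apply_moves", "payload": {"steps": [0, 0, 0, 0, -0.16, -5, 0, 0, 0, 0, 0, 0, -5, 0, 0, 0, 0, 0, 0, -5, 0, 0, 0, 0, 0, 0, -3, 0, 0, 0, -0.3, 0, 0, -1.45, 0]}}

```text
time: 2.98
tcp_pos: [0.6405, -0.2299, 0.0351]
orientation: [[1.0, 0.017, -0.003], [0.017, -1.0, 0.001], [-0.003, -0.001, -1.0]]
wrist_force: [-0.4, 0.6, 0.8]
opening: 0.997
gripper_force: 0.0
```

>>> {"api": "apply_moves", "payload": {"steps": [0, 0, 0, 0, 0, 0, 1, 0, 0, 0, 0, 0, 0, 1, 0, 0, 0, 0, 0, 0, 1, 0, 0, 0, 0, 0, 0, 1, 0, 0, 0, 0, 0, 0, 1]}}

```text
time: 3.6
tcp_pos: [0.6426, -0.2288, 0.0385]
orientation: [[1.0, 0.015, 0.001], [0.015, -1.0, 0.004], [0.001, -0.004, -1.0]]
wrist_force: [-0.8, 14.2, 10.7]
opening: 0.153
gripper_force: 59.4
```

```bash
python3 -c "
from h import *
st()"
```

```text
t 3.6 tcp [ 0.6426 -0.2288  0.0385] yang -89.15 q [-20.7  42.6  90.5   0.3  47.   68.3] F [-0.8 14.2 10.7] op 0.153 gf 59.37152624130249
```

>>> {"api": "apply_moves", "payload": {"steps": [0, 0, 0, 0, 0.2, 0.3, 1, 0, 0, 0, 0, 0, 0, 1]}}

```text
time: 3.85
tcp_pos: [0.6425, -0.2287, 0.0387]
orientation: [[1.0, 0.015, 0.001], [0.015, -1.0, 0.001], [0.001, -0.001, -1.0]]
wrist_force: [6.8, 2.8, -13.2]
opening: 0.151
gripper_force: 61.2
```

>>> {"api": "apply_moves", "payload": {"steps": [0, 0, 10, 0, 0, 0, 1, 0, 0, 10, 0, 0, 0, 1, 0, 0, 10, 0, 0, 0, 1]}}

```text
time: 4.22
tcp_pos: [0.643, -0.2298, 0.0387]
orientation: [[0.855, 0.518, 0.002], [0.518, -0.855, -0.001], [0.002, 0.002, -1.0]]
wrist_force: [8.4, -2.0, -16.1]
opening: 0.154
gripper_force: 60.7
```

```bash
python3 -c "
from h import *
st();print(r.observe()['ft_torque'])"
```

```text
t 4.22 tcp [ 0.643  -0.2298  0.0387] yang -58.81 q [-20.7  42.5  90.5   0.   46.8  38.1] F [  8.4  -2.  -16.1] op 0.154 gf 60.74481189250946
[-0.50520568 -1.38217018 -0.07980084]
```

>>> {"api": "apply_moves", "payload": {"steps": [0, 0, 10, -0.05, 0, -0.1, 1, 0, 0, 10, 0, 0, 0, 1, 0, 0, 10, 0, 0, 0, 1, 0, 0, 9, 0, 0, 0, 1, 0, 0, 2, 0, 0, 0, 1]}}

```text
time: 4.85
tcp_pos: [0.6443, -0.2308, 0.0387]
orientation: [[0.312, 0.95, 0.007], [0.95, -0.312, -0.001], [0.001, 0.007, -1.0]]
wrist_force: [11.1, -4.1, -14.5]
opening: 0.15
gripper_force: 67.9
```

>>> {"api": "apply_moves", "payload": {"steps": [0, 0, 0, 0, 0, 0, 0.3, 0, 0, 0, 0, 0, 0, 0, 0, 0, 0, 0, 0, 0, 0, 0, 0, 0, 0, 0, 4, 0, 0, 0, 0, 0, 0, 5, 0]}}

```text
time: 5.48
tcp_pos: [0.6404, -0.2293, 0.1287]
orientation: [[0.311, 0.95, -0.003], [0.95, -0.311, 0.001], [0.0, -0.003, -1.0]]
wrist_force: [1.3, -0.2, 0.5]
opening: 0.998
gripper_force: 0.0
```

>>> {"api": "apply_moves", "payload": {"steps": [0, 0, 0, -5.5, 0, 3, 0, 0, 0, 0, -6, 0, 0, 0, 0, 0, 0, -6, 0, 0, 0, 0, 0, 0, 0, 0, 0, 0]}}

```text
time: 5.98
tcp_pos: [0.4617, -0.2286, 0.1586]
orientation: [[0.313, 0.95, -0.004], [0.95, -0.313, 0.002], [0.0, -0.004, -1.0]]
wrist_force: [-0.4, -0.1, -0.2]
opening: 1.001
gripper_force: 0.0
```

```bash
python3 - <<'E'
from h import *
st();im=camera("top");cv2.imwrite("pics/t1.png",im[:,:,::-1])
k=cv2.resize(np.clip(im[185:325,200:430,::-1].astype(int)*2,0,255).astype(np.uint8),None,fx=3.4,fy=3.4,interpolation=2)
cv2.imwrite("pics/t1c.png",k)
for u,v,z in((280,244,.064),(327,242,.064),(219,306,.052),(276,306,.052),(343,302,.052),(401,303,.052)):
    a,b,c=lid(im,u,v,z);print(a.round(4),b.round(4),c)
E
```

```text
t 5.97 tcp [ 0.4617 -0.2286  0.1586] yang -18.24 q [-27.7  21.1 110.1  -0.   49.   -9.4] F [-0.4 -0.1 -0.2] op 1.001 gf 0.0
[0.5776 0.0876] [-0.0595  0.0879] (279.6, 243.8, 16.8, 17.1)
[ 0.5841 -0.0298] [-0.0548 -0.0295] (327.0, 242.0, 16.6, 17.1)
[0.4223 0.2358] [-0.2126  0.2385] (217.8, 306.2, 17.2, 17.5)
[0.4233 0.0937] [-0.2137  0.0964] (275.7, 306.6, 17.0, 17.6)
[ 0.4365 -0.072 ] [-0.203  -0.0695] (343.3, 302.2, 17.1, 17.4)
[ 0.3202 -0.1536] [-0.3205 -0.1494] (376.6, 351.0, 15.4, 81.7)
```

View pics/t1c.png

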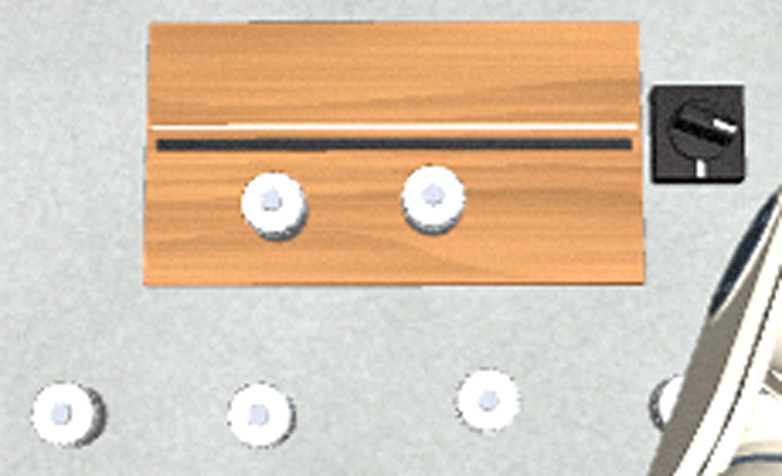

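The rail slot is now dark, so the rail is down, and the bar has turned. Next is the right-hand counter can.

>>> {"api": "apply_moves", "payload": {"steps": [0, 0, 9.5, -1.32, 0.55, -3, 0, 0, 0, 9.6, -1.32, 0.54, -3, 0, 0, 0, 0, 0, 0, -5, 0, 0, 0, 0, 0, 0, -3.6, 0, 0, 0, 0, 0, 0, 0, 0], "grip_force": 40}}

```text
time: 6.65
tcp_pos: [0.44, -0.2182, 0.0107]
orientation: [[-0.017, 1.0, -0.003], [1.0, 0.017, 0.002], [0.002, -0.003, -1.0]]
wrist_force: [-1.2, 1.4, 1.1]
opening: 1.001
gripper_force: 0.0
```

>>> {"api": "apply_moves", "payload": {"steps": [0, 0, 0, 0, 0, 0, 1, 0, 0, 0, 0, 0, 0, 1, 0, 0, 0, 0, 0, 0, 1, 0, 0, 0, 0, 0, 0, 1]}}

```text
time: 7.15
tcp_pos: [0.4412, -0.2193, 0.0144]
orientation: [[-0.017, 1.0, 0.002], [1.0, 0.017, -0.001], [-0.001, 0.002, -1.0]]
wrist_force: [-1.2, -0.2, 5.0]
opening: 0.532
gripper_force: 40.3
```

```bash
python3 -c "
from h import *
st()"
```

```text
t 7.15 tcp [ 0.4412 -0.2193  0.0144] yang 0.97 q [-27.8  34.7 115.8   0.   29.4 -28.8] F [-1.2 -0.2  5. ] op 0.532 gf 40.298293232917786
```

>>> {"api": "apply_moves", "payload": {"steps": [0, 0, 0, 0, 0, 5, 1, 0, 0, 0, 0, 0, 5, 1, 0, 0, 0, 5.4, 2, 0, 1, 0, 0, 0, 5.4, 2, 0, 1, 0, 0, 0, 5.4, 2, 0, 1]}}

```text
time: 7.78
tcp_pos: [0.6041, -0.1583, 0.1145]
orientation: [[-0.017, 1.0, 0.002], [1.0, 0.017, -0.001], [-0.001, 0.002, -1.0]]
wrist_force: [0.5, -0.9, -2.8]
opening: 0.526
gripper_force: 42.3
```

>>> {"api": "apply_moves", "payload": {"steps": [0, 0, 0, 5.4, 2, 0, 1, 0, 0, 0, 0, 0, 0, 1, 0, 0, 0, 0, 0, -5, 1, 0, 0, 0, 0, 0, -2, 1, 0, 0, 0, 0, 0, 0, 1]}}

```text
time: 8.4
tcp_pos: [0.6544, -0.1389, 0.0415]
orientation: [[-0.016, 1.0, -0.004], [1.0, 0.016, 0.001], [0.001, -0.004, -1.0]]
wrist_force: [0.6, -0.7, -0.8]
opening: 0.531
gripper_force: 42.4
```

```bash
python3 -c "
from h import *
st()"
```

```text
t 8.4 tcp [ 0.6544 -0.1389  0.0415] yang 0.94 q [-13.   41.5  92.2  -0.   46.5 -13.9] F [ 0.6 -0.7 -0.8] op 0.531 gf 42.356234192848206
```

>>> {"api": "apply_moves", "payload": {"steps": [0, 0, 0, 0, 0, -1.1, 1, 0, 0, 0, 0, 0, -0.3, 1, 0, 0, 0, 0, 0, 0, 0.6, 0, 0, 0, 0, 0, 0, 0, 0, 0, 0, 0, 0, 0, 0]}}

```text
time: 9.02
tcp_pos: [0.6567, -0.1389, 0.0294]
orientation: [[-0.017, 1.0, 0.001], [1.0, 0.017, -0.0], [-0.0, 0.001, -1.0]]
wrist_force: [-0.6, 0.5, 1.1]
opening: 0.921
gripper_force: 0.0
```

>>> {"api": "apply_moves", "payload": {"steps": [0, 0, 0, 0, 0, 4, 0, 0, 0, 0, 0, 0, 5, 0, 0, 0, 0, -5.5, 1.7, 0, 0, 0, 0, 0, -5.5, 1.7, 0, 0, 0, 0, 0, -5.5, 1.7, 0, 0]}}

```text
time: 9.65
tcp_pos: [0.4898, -0.0874, 0.1193]
orientation: [[-0.017, 1.0, 0.001], [1.0, 0.017, -0.0], [-0.0, 0.001, -1.0]]
wrist_force: [0.0, 0.2, 0.5]
opening: 1.003
gripper_force: 0.0
```

>>> {"api": "apply_moves", "payload": {"steps": [0, 0, 0, -5.3, 1.6, 0, 0, 0, 0, 0, 0, 0, 0, 0, 0, 0, 0, 0, 0, 0, 0]}}

```text
time: 10.02
tcp_pos: [0.4397, -0.0721, 0.1195]
orientation: [[-0.017, 1.0, 0.003], [1.0, 0.017, -0.001], [-0.001, 0.003, -1.0]]
wrist_force: [1.0, 0.0, 0.4]
opening: 1.0
gripper_force: 0.0
```

```bash
python3 -c "
from h import *
st()"
```

```text
t 10.03 tcp [ 0.4397 -0.0721  0.1195] yang 0.98 q [-10.8  19.9 120.   -0.   39.9 -11.8] F [1.  0.  0.4] op 1.0 gf 0.0
```

>>> {"api": "apply_moves", "payload": {"steps": [0, 0, 0, -0.3, 0, -5, 0, 0, 0, 0, 0, 0, -4, 0, 0, 0, 0, 0, 0, -1.6, 0, 0, 0, 0, 0, 0, 0, 0.4, 0, 0, 0, 0, 0, 0, 1]}}

```text
time: 10.65
tcp_pos: [0.4364, -0.0721, 0.0136]
orientation: [[-0.017, 1.0, 0.002], [1.0, 0.017, -0.0], [-0.0, 0.002, -1.0]]
wrist_force: [-0.3, -0.2, -1.2]
opening: 0.604
gripper_force: 0.0
```

>>> {"api": "apply_moves", "payload": {"steps": [0, 0, 0, 0, 0, 0, 1, 0, 0, 0, 0, 0, 0, 1, 0, 0, 0, 0, 0, 0, 1, 0, 0, 0, 0, 0, 5, 1, 0, 0, 0, 0, 0, 5, 1]}}

```text
time: 11.28
tcp_pos: [0.4345, -0.0717, 0.1138]
orientation: [[-0.017, 1.0, -0.002], [1.0, 0.017, 0.0], [0.0, -0.002, -1.0]]
wrist_force: [1.1, 0.3, -1.6]
opening: 0.53
gripper_force: 41.9
```

>>> {"api": "apply_moves", "payload": {"steps": [0, 0, 0, 5.5, -0.28, 0, 1, 0, 0, 0, 5.5, -0.28, 0, 1, 0, 0, 0, 5.5, -0.28, 0, 1, 0, 0, 0, 5.5, -0.28, 0, 1, 0, 0, 0, 0, 0, 0, 1]}}

```text
time: 11.9
tcp_pos: [0.6589, -0.0832, 0.1134]
orientation: [[-0.017, 1.0, 0.004], [1.0, 0.017, -0.001], [-0.001, 0.004, -1.0]]
wrist_force: [-1.5, -0.1, -2.4]
opening: 0.531
gripper_force: 42.2
```

>>> {"api": "apply_moves", "payload": {"steps": [0, 0, 0, 0, 0, -5, 1, 0, 0, 0, 0, 0, -2, 1, 0, 0, 0, 0, 0, 0, 1]}}

```text
time: 12.28
tcp_pos: [0.6531, -0.0828, 0.0413]
orientation: [[-0.017, 1.0, -0.004], [1.0, 0.017, 0.001], [0.001, -0.004, -1.0]]
wrist_force: [-0.2, 0.6, -1.2]
opening: 0.526
gripper_force: 42.3
```

```bash
python3 -c "
from h import *
st()"
```

```text
t 12.28 tcp [ 0.6531 -0.0828  0.0413] yang 0.97 q [-8.3 40.9 93.7 -0.  45.6 -9.2] F [-0.2  0.6 -1.2] op 0.526 gf 42.273611426353455
```

>>> {"api": "apply_moves", "payload": {"steps": [0, 0, 0, 0, 0, -1.2, 1, 0, 0, 0, 0, 0, -0.3, 1, 0, 0, 0, 0, 0, 0, 0.6, 0, 0, 0, 0, 0, 0, 0, 0, 0, 0, 0, 0, 0, 0]}}

```text
time: 12.9
tcp_pos: [0.6557, -0.0831, 0.0284]
orientation: [[-0.017, 1.0, 0.001], [1.0, 0.017, -0.0], [-0.0, 0.001, -1.0]]
wrist_force: [0.2, 0.6, 0.3]
opening: 0.922
gripper_force: 0.0
```

>>> {"api": "apply_moves", "payload": {"steps": [0, 0, 0, 0, 0, 4, 0, 0, 0, 0, 0, 0, 5, 0, 0, 0, 0, -4.64, 3.52, 0, 0, 0, 0, 0, -4.64, 3.52, 0, 0, 0, 0, 0, -4.64, 3.52, 0, 0]}}

```text
time: 13.52
tcp_pos: [0.5149, 0.0234, 0.1184]
orientation: [[-0.016, 1.0, 0.001], [1.0, 0.016, 0.0], [0.0, 0.001, -1.0]]
wrist_force: [-0.1, 0.5, 0.2]
opening: 0.997
gripper_force: 0.0
```

>>> {"api": "apply_moves", "payload": {"steps": [0, 0, 0, -4.64, 3.52, 0, 0, 0, 0, 0, -4.64, 3.52, 0, 0, 0, 0, 0, 0, 0, 0, 0, 0, 0, 0, 0, 0, 0, 0]}}

```text
time: 14.02
tcp_pos: [0.4243, 0.0933, 0.1184]
orientation: [[-0.018, 1.0, 0.002], [1.0, 0.018, 0.0], [0.0, 0.002, -1.0]]
wrist_force: [0.5, 0.1, -0.7]
opening: 1.0
gripper_force: 0.0
```

```bash
python3 - <<'E'
from h import *
st();im=camera("top");cv2.imwrite("pics/t2.png",im[:,:,::-1])
for c in cans(im): p=ray("top",*c[:2],.058);print(np.round(c,1),p[:2].round(3),bd(p).round(3))
E
```

```text
t 14.03 tcp [0.4243 0.0933 0.1184] yang 1.02 q [ 10.8  19.3 121.4  -0.   39.2   9.8] F [ 0.5  0.1 -0.7] op 1.0 gf 0.0
[326.5 242.    8.4] [ 0.585 -0.029] [-0.054 -0.028]
[369.8 214.8   8.3] [ 0.656 -0.137] [ 0.016 -0.137]
[279.8 244.2   8.8] [0.578 0.088] [-0.06   0.088]
[348.8 215.5   9. ] [ 0.653 -0.084] [ 0.014 -0.085]
```

>>> {"api": "apply_moves", "payload": {"steps": [0, 0, 0, -0.1, 0, -5, 0, 0, 0, 0, 0, 0, -4, 0, 0, 0, 0, 0, 0, -1.5, 0, 0, 0, 0, 0, 0, 0, 0.4, 0, 0, 0, 0, 0, 0, 1]}}

```text
time: 14.7
tcp_pos: [0.4233, 0.0929, 0.0137]
orientation: [[-0.016, 1.0, 0.002], [1.0, 0.016, 0.0], [0.0, 0.002, -1.0]]
wrist_force: [0.1, -0.7, 0.2]
opening: 0.606
gripper_force: 0.0
```

>>> {"api": "apply_moves", "payload": {"steps": [0, 0, 0, 0, 0, 0, 1, 0, 0, 0, 0, 0, 0, 1, 0, 0, 0, 0, 0, 0, 1, 0, 0, 0, 0, 0, 5, 1, 0, 0, 0, 0, 0, 5, 1]}}

```text
time: 15.32
tcp_pos: [0.4215, 0.0929, 0.1138]
orientation: [[-0.017, 1.0, -0.002], [1.0, 0.017, -0.0], [-0.0, -0.002, -1.0]]
wrist_force: [1.3, 0.7, -1.2]
opening: 0.53
gripper_force: 41.8
```

>>> {"api": "apply_moves", "payload": {"steps": [0, 0, 0, 5.8, -1.63, 0, 1, 0, 0, 0, 5.8, -1.63, 0, 1, 0, 0, 0, 5.8, -1.63, 0, 1, 0, 0, 0, 5.8, -1.63, 0, 1, 0, 0, 0, 0, 0, 0, 1]}}

```text
time: 15.95
tcp_pos: [0.6583, 0.0265, 0.1136]
orientation: [[-0.015, 1.0, 0.005], [1.0, 0.015, -0.0], [-0.0, 0.005, -1.0]]
wrist_force: [-1.0, 0.2, -1.6]
opening: 0.532
gripper_force: 42.1
```

>>> {"api": "apply_moves", "payload": {"steps": [0, 0, 0, 0, 0, -5, 1, 0, 0, 0, 0, 0, -2, 1, 0, 0, 0, 0, 0, 0, 1]}}

```text
time: 16.32
tcp_pos: [0.6522, 0.028, 0.0414]
orientation: [[-0.017, 1.0, -0.004], [1.0, 0.017, -0.0], [-0.0, -0.004, -1.0]]
wrist_force: [0.3, 0.2, -0.9]
opening: 0.528
gripper_force: 42.1
```

```bash
python3 -c "
from h import *
st()"
```

```text
t 16.32 tcp [0.6522 0.028  0.0414] yang 0.99 q [ 1.4 40.6 94.5  0.  45.2  0.4] F [ 0.3  0.2 -0.9] op 0.528 gf 42.12697684764862
```

>>> {"api": "apply_moves", "payload": {"steps": [0, 0, 0, 0, 0, -1.2, 1, 0, 0, 0, 0, 0, -0.3, 1, 0, 0, 0, 0, 0, 0, 0.6, 0, 0, 0, 0, 0, 0, 0, 0, 0, 0, 0, 0, 0, 0]}}

```text
time: 16.95
tcp_pos: [0.6547, 0.0278, 0.0284]
orientation: [[-0.017, 1.0, 0.001], [1.0, 0.017, 0.0], [0.0, 0.001, -1.0]]
wrist_force: [0.1, -0.5, 0.6]
opening: 0.927
gripper_force: 0.0
```

>>> {"api": "apply_moves", "payload": {"steps": [0, 0, 0, 0, 0, 4, 0, 0, 0, 0, 0, 0, 5, 0, 0, 0, 0, -3.88, 3.47, 0, 0, 0, 0, 0, -3.88, 3.47, 0, 0, 0, 0, 0, -3.88, 3.47, 0, 0]}}

```text
time: 17.58
tcp_pos: [0.5369, 0.1327, 0.1184]
orientation: [[-0.016, 1.0, 0.001], [1.0, 0.016, 0.0], [0.0, 0.001, -1.0]]
wrist_force: [-0.0, 1.5, 0.0]
opening: 1.004
gripper_force: 0.0
```

>>> {"api": "apply_moves", "payload": {"steps": [0, 0, 0, -3.88, 3.47, 0, 0, 0, 0, 0, -3.88, 3.47, 0, 0, 0, 0, 0, -3.88, 3.47, 0, 0, 0, 0, 0, 0, 0, 0, 0, 0, 0, 0, 0, 0, 0, 0]}}

```text
time: 18.2
tcp_pos: [0.4221, 0.2363, 0.1182]
orientation: [[-0.018, 1.0, 0.001], [1.0, 0.018, 0.001], [0.001, 0.001, -1.0]]
wrist_force: [0.7, -0.6, -0.5]
opening: 1.001
gripper_force: 0.0
```

```bash
python3 -c "
from h import *
st()"
```

```text
t 18.2 tcp [0.4221 0.2363 0.1182] yang 1.02 q [ 27.8  22.7 115.4  -0.   41.8  26.8] F [ 0.7 -0.6 -0.5] op 1.001 gf 0.0
```

>>> {"api": "apply_moves", "payload": {"steps": [0, 0, 0, 0, 0, -5, 0, 0, 0, 0, 0, 0, -4, 0, 0, 0, 0, 0, 0, -1.5, 0, 0, 0, 0, 0, 0, 0, 0.4, 0, 0, 0, 0, 0, 0, 1]}}

```text
time: 18.82
tcp_pos: [0.4225, 0.2362, 0.0138]
orientation: [[-0.016, 1.0, 0.002], [1.0, 0.016, 0.001], [0.001, 0.002, -1.0]]
wrist_force: [-0.1, 0.4, 0.3]
opening: 0.605
gripper_force: 0.0
```

>>> {"api": "apply_moves", "payload": {"steps": [0, 0, 0, 0, 0, 0, 1, 0, 0, 0, 0, 0, 0, 1, 0, 0, 0, 0, 0, 0, 1, 0, 0, 0, 0, 0, 5, 1, 0, 0, 0, 0, 0, 5, 1]}}

```text
time: 19.45
tcp_pos: [0.4209, 0.2358, 0.1139]
orientation: [[-0.017, 1.0, -0.001], [1.0, 0.017, -0.001], [-0.001, -0.001, -1.0]]
wrist_force: [0.3, 0.5, -1.1]
opening: 0.525
gripper_force: 41.6
```

>>> {"api": "apply_moves", "payload": {"steps": [0, 0, 0, 4.64, -1.87, 0, 1, 0, 0, 0, 4.64, -1.87, 0, 1, 0, 0, 0, 4.64, -1.87, 0, 1, 0, 0, 0, 4.64, -1.87, 0, 1, 0, 0, 0, 4.64, -1.87, 0, 1]}}

```text
time: 20.08
tcp_pos: [0.6547, 0.1418, 0.1134]
orientation: [[-0.017, 1.0, 0.0], [1.0, 0.017, 0.0], [0.0, 0.0, -1.0]]
wrist_force: [-0.2, 0.2, -1.7]
opening: 0.528
gripper_force: 41.8
```

>>> {"api": "apply_moves", "payload": {"steps": [0, 0, 0, 0, 0, 0, 1, 0, 0, 0, 0, 0, -5, 1, 0, 0, 0, 0, 0, -2, 1, 0, 0, 0, 0, 0, 0, 1]}}

```text
time: 20.58
tcp_pos: [0.6515, 0.1426, 0.0413]
orientation: [[-0.017, 1.0, -0.004], [1.0, 0.017, -0.001], [-0.001, -0.004, -1.0]]
wrist_force: [0.7, 0.3, -1.0]
opening: 0.528
gripper_force: 41.9
```

```bash
python3 -c "
from h import *
st()"
```

```text
t 20.57 tcp [0.6515 0.1426 0.0413] yang 1.0 q [11.3 41.4 92.5  0.  46.3 10.3] F [ 0.7  0.3 -1. ] op 0.528 gf 41.85263514518738
```

>>> {"api": "apply_moves", "payload": {"steps": [0, 0, 0, 0, 0, -1.2, 1, 0, 0, 0, 0, 0, -0.3, 1, 0, 0, 0, 0, 0, 0, 0.6, 0, 0, 0, 0, 0, 0, 0, 0, 0, 0, 0, 0, 0, 0]}}

```text
time: 21.2
tcp_pos: [0.6538, 0.1425, 0.0283]
orientation: [[-0.017, 1.0, 0.001], [1.0, 0.017, 0.0], [0.0, 0.001, -1.0]]
wrist_force: [0.2, -0.4, 0.1]
opening: 0.929
gripper_force: 0.0
```

>>> {"api": "apply_moves", "payload": {"steps": [0, 0, 0, 0, 0, 4, 0, 0, 0, 0, 0, 0, 5, 0, 0, 0, 0, -4, 3.5, 2, 0, 0, 0, 0, -4, 3.5, 0, 0, 0, 0, 0, 0, 0, 0, 0]}}

```text
time: 21.82
tcp_pos: [0.5709, 0.2144, 0.1385]
orientation: [[-0.02, 1.0, -0.001], [1.0, 0.02, 0.0], [0.0, -0.001, -1.0]]
wrist_force: [-0.8, -0.4, 0.0]
opening: 1.0
gripper_force: 0.0
```

```bash
python3 - <<'E'
from h import *
st();im=cv2.imread("pics/top0.png")[:,:,::-1].copy()
g=cv2.cvtColor(im,cv2.COLOR_RGB2GRAY).astype(float)
# per row subpixel edges
def edge(rows,a,b,sgn,z):
    P=[]
    for v in rows:
        d=sgn*np.diff(g[v,a:b]);i=d.argmax();lo,hi=max(i-1,0),min(i+2,len(d));w=np.clip(d[lo:hi],0,None)
        P.append(ray("top",a+.5+(w*np.arange(lo,hi)).sum()/w.sum(),v,z)[:2])
    P=np.array(P);k=np.polyfit(P[:,0],P[:,1],1);res=P[:,1]-np.polyval(k,P[:,0]);ok=abs(res)<.004
    k=np.polyfit(P[ok,0],P[ok,1],1);return "ang %.2f y@.488 %.4f std %.4f n%d"%(np.degrees(np.arctan(k[0])),np.polyval(k,.488),res[ok].std(),ok.sum())
R=[v for v in range(222,345) if not 268<v<292]
print("flange right",edge(R,182,193,-1,.005))
print("blade left",edge(R,157,165,1,.032))
print("mat right",edge(range(215,345),192,204,1,.002))
print("mat left",edge(range(215,345),152,163,-1,.002))
h=ray("top",175.6,278.6,.058);print("handle",h)
for v in(220,280,340):print(g[v,152:204].astype(int).tolist())
E
```

```text
t 21.82 tcp [0.5709 0.2144 0.1385] yang 1.15 q [19.5 29.6 98.8  0.  51.6 18.3] F [-0.8 -0.4  0. ] op 1.0 gf 0.0
flange right ang 5.05 y@.488 0.3261 std 0.0002 n100
blade left ang 5.00 y@.488 0.3875 std 0.0002 n100
mat right ang 4.88 y@.488 0.3026 std 0.0003 n130
mat left ang 4.91 y@.488 0.4026 std 0.0014 n110
handle [0.48798105 0.34172891 0.058     ]
[109, 108, 111, 112, 113, 95, 42, 45, 146, 139, 81, 63, 57, 148, 152, 151, 153, 151, 148, 149, 145, 150, 149, 148, 150, 150, 152, 149, 144, 145, 146, 148, 147, 158, 86, 24, 21, 22, 18, 31, 24, 26, 23, 16, 109, 114, 110, 112, 112, 109, 106, 110]
[109, 109, 111, 114, 113, 112, 94, 45, 12, 146, 157, 93, 62, 61, 105, 148, 152, 156, 152, 123, 112, 114, 114, 118, 123, 123, 126, 131, 97, 56, 52, 53, 52, 47, 98, 154, 84, 21, 24, 24, 26, 20, 22, 25, 15, 38, 107, 111, 107, 108, 109, 112]
[108, 108, 107, 109, 107, 108, 114, 95, 43, 12, 117, 154, 107, 71, 61, 80, 151, 156, 153, 153, 151, 151, 149, 149, 151, 151, 151, 154, 152, 150, 151, 147, 149, 150, 152, 149, 155, 144, 68, 16, 23, 27, 28, 28, 22, 23, 20, 58, 105, 109, 109, 109]
```

>>> {"api": "apply_moves", "payload": {"steps": [0, 0, 3.87, -2.77, 4.24, 0, 0, 0, 0, 0, -2.76, 4.24, 0, 0, 0, 0, 0, -2.76, 4.24, 0, 0, 0, 0, 0, 0, 0, -3, 0, 0, 0, 0, 0, 0, 0, 0], "grip_force": 110}}

```text
time: 22.45
tcp_pos: [0.4895, 0.339, 0.1061]
orientation: [[-0.085, 0.996, -0.003], [0.996, 0.085, -0.002], [-0.002, -0.003, -1.0]]
wrist_force: [-0.2, -0.1, -0.1]
opening: 0.998
gripper_force: 0.0
```

```bash
python3 -c "
from h import *
st()"
```

```text
t 22.45 tcp [0.4895 0.339  0.1061] yang 4.88 q [ 33.6  31.4 101.4  -0.   47.5  28.7] F [-0.2 -0.1 -0.1] op 0.998 gf 0.0
```

>>> {"api": "apply_moves", "payload": {"steps": [0, 0, 0.1, -0.1, 0.2, -5, 0, 0, 0, 0, 0, 0, -3.2, 0, 0, 0, 0, 0, 0, 0, 0, 0, 0, 0, 0, 0, 0, 0.5, 0, 0, 0, 0, 0, 0, 0.5]}}

```text
time: 23.08
tcp_pos: [0.4909, 0.3422, 0.0277]
orientation: [[-0.086, 0.996, 0.003], [0.996, 0.086, 0.002], [0.002, 0.003, -1.0]]
wrist_force: [0.5, -0.6, -0.0]
opening: 0.602
gripper_force: 0.0
```

>>> {"api": "apply_moves", "payload": {"steps": [0, 0, 0, 0, 0, 0, 1, 0, 0, 0, 0, 0, 0, 1, 0, 0, 0, 0, 0, 0, 1, 0, 0, 0, 0, 0, 0, 1]}}

```text
time: 23.58
tcp_pos: [0.4906, 0.3423, 0.0277]
orientation: [[-0.086, 0.996, 0.002], [0.996, 0.086, 0.001], [0.001, 0.003, -1.0]]
wrist_force: [-0.4, -1.0, 8.1]
opening: 0.45
gripper_force: 112.1
```

```bash
python3 -c "
from h import *
st()"
```

```text
t 23.57 tcp [0.4906 0.3423 0.0277] yang 4.95 q [ 33.8  38.5 102.3  -0.   39.1  28.8] F [-0.4 -1.   8.1] op 0.45 gf 112.13514447212219
```

>>> {"api": "apply_moves", "payload": {"steps": [0, 0, 0, 0, 0, 2, 1, 0, 0, 0, 0, 0, 5.5, 1, 0, 0, 0, 0, 0, 5.5, 1, 0, 0, -10.4, 0.1, -3.8, 0, 1, 0, 0, -10.4, 0.1, -3.8, 0, 1]}}

```text
time: 24.2
tcp_pos: [0.4916, 0.2653, 0.158]
orientation: [[0.278, 0.961, 0.002], [0.961, -0.278, 0.001], [0.002, 0.002, -1.0]]
wrist_force: [-0.1, -0.6, -3.5]
opening: 0.45
gripper_force: 111.9
```

>>> {"api": "apply_moves", "payload": {"steps": [0, 0, -10.4, 0.1, -3.8, 0, 1, 0, 0, -10.4, 0.1, -3.8, 0, 1, 0, 0, -10.4, 0.1, -3.8, 0, 1, 0, 0, -10.4, 0.1, -3.8, 0, 1, 0, 0, -10.4, 0.1, -3.8, 0, 1]}}

```text
time: 24.82
tcp_pos: [0.4963, 0.0745, 0.157]
orientation: [[0.928, 0.372, 0.001], [0.372, -0.928, 0.0], [0.001, 0.0, -1.0]]
wrist_force: [0.3, 0.5, -3.2]
opening: 0.451
gripper_force: 111.7
```

>>> {"api": "apply_moves", "payload": {"steps": [0, 0, -10.4, 0.1, -3.8, 0, 1, 0, 0, -10.4, 0.1, -3.8, 0, 1, 0, 0, 0, 0, 0, 0, 1, 0, 0, 0, 0, 0, 0, 1]}}

```text
time: 25.32
tcp_pos: [0.4984, -0.0002, 0.1565]
orientation: [[1.0, 0.024, 0.001], [0.024, -1.0, 0.0], [0.001, -0.0, -1.0]]
wrist_force: [0.4, 0.8, -3.7]
opening: 0.447
gripper_force: 111.9
```

```bash
python3 - <<'E'
from h import *
st();im=camera("top");cv2.imwrite("pics/t3.png",im[:,:,::-1])
E
```

```text
t 25.32 tcp [ 4.984e-01 -2.000e-04  1.565e-01] yang -88.62 q [ -1.4  20.  112.4   0.   47.6  87.2] F [ 0.4  0.8 -3.7] op 0.447 gf 111.89118146896362
```

View pics/t3.png

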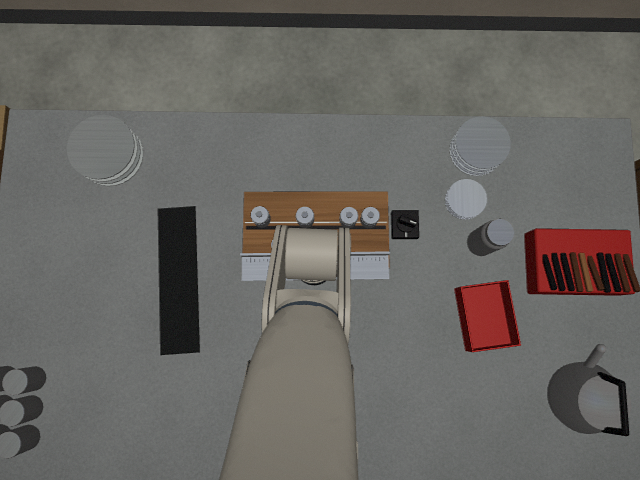

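The ruler is level with its face away from the robot (cols 243–389, far edge row ~254), but the arm hides the middle. I'll measure the blade and line angles, and check the cans in the scene view.

```bash
cat >> h.py <<'E'
def vedge(im,cols,a,b,sgn,z,cam="top"):
    g=cv2.cvtColor(im,cv2.COLOR_RGB2GRAY).astype(float);P=[]
    for u in cols:
        d=sgn*np.diff(g[a:b,u]);i=d.argmax();lo,hi=max(i-1,0),min(i+2,len(d));w=np.clip(d[lo:hi],0,None)
        P.append(ray(cam,u,a+.5+(w*np.arange(lo,hi)).sum()/w.sum(),z)[:2])
    P=np.array(P)
    for _ in range(3):
        k=np.polyfit(P[:,1],P[:,0],1);q=abs(P[:,0]-np.polyval(k,P[:,1]));P=P[q<=max(.0015,np.quantile(q,.8))] if _<2 else P
    return "yaw %.2f  x@y=0 %.4f res %.4f n %d"%(np.degrees(np.arctan(-k[0])),k[1],q.std(),len(P))
E
python3 - <<'E'
from h import *
im=cv2.imread("pics/top0.png")[:,:,::-1].copy()
print("line far",vedge(im,range(246,386),217,223,1,.012),"line near",vedge(im,range(246,386),221,225,-1,.012))
print("rail",vedge(im,range(246,386),227,231,-1,.0258),"near edge",vedge(im,range(250,384),262,274,1,.012), "far edge",vedge(im,range(250,384),186,197,-1,.012))
im=cv2.imread("pics/t3.png")[:,:,::-1].copy()
C=list(range(246,266))+list(range(354,386))
print("blade",vedge(im,C,246,262,1,.161))
g=cv2.cvtColor(im,cv2.COLOR_RGB2GRAY);print(g[246:285,252].tolist(),g[246:285,375].tolist())
s=camera("scene");cv2.imwrite("pics/s3.png",cv2.resize(s[180:380,200:440,::-1],None,fx=3,fy=3,interpolation=2))
E
```

```text
line far yaw 1.01  x@y=0 0.6473 res 0.0001 n 140 line near yaw 0.87  x@y=0 0.6436 res 0.0001 n 140
rail yaw 0.88  x@y=0 0.6279 res 0.0000 n 140 near edge yaw 1.31  x@y=0 0.5224 res 0.0002 n 134 far edge yaw 1.11  x@y=0 0.7298 res 0.0003 n 133
blade yaw 1.53  x@y=0 0.5352 res 0.0001 n 41
[82, 90, 88, 83, 84, 87, 84, 141, 161, 93, 60, 163, 161, 159, 160, 155, 155, 155, 153, 155, 158, 154, 155, 159, 156, 155, 152, 154, 150, 156, 158, 156, 152, 157, 152, 116, 112, 111, 112] [88, 87, 90, 90, 87, 119, 154, 135, 65, 111, 158, 133, 134, 113, 129, 151, 156, 150, 152, 150, 149, 150, 153, 153, 155, 151, 148, 150, 149, 153, 150, 153, 159, 102, 109, 113, 111, 113, 110]
```

View pics/s3.png

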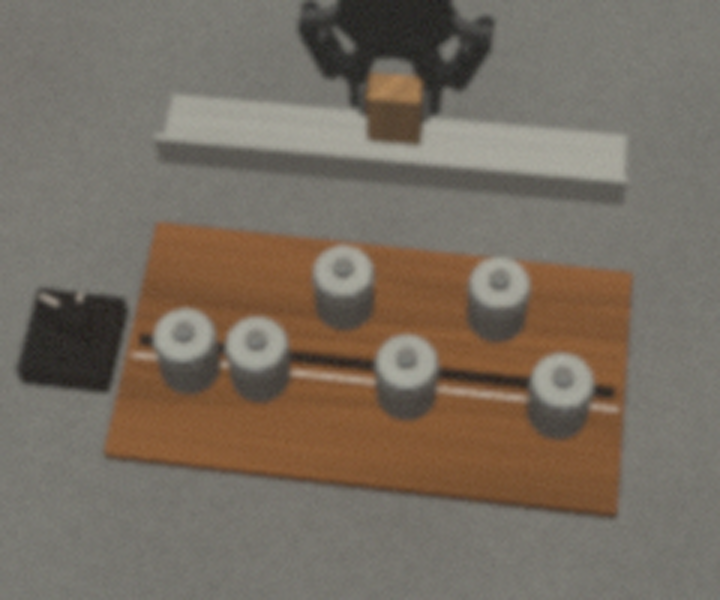

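```bash
python3 - <<'E'
from h import *
im=cv2.imread("pics/t3.png")[:,:,::-1].copy();g=cv2.cvtColor(im,cv2.COLOR_RGB2GRAY)
print(g[254,236:250].tolist(),g[252,382:396].tolist(),g[246:285,264].tolist())
def tri(a,b):
    A=[];B=[]
    for c,(u,v) in(("top",a),("scene",b)):
        o=np.array(calibration(c)["xyz"]);d=ray(c,u,v,0)-o;d/=np.linalg.norm(d);M=np.eye(3)-np.outer(d,d);A.append(M);B.append(M@o)
    return np.linalg.lstsq(np.vstack(A),np.hstack(B),rcond=None)[0]
print(tri((241.8,252.8),(409,241)),tri((388.8,250.6),(252.7,227.6)))
print(tri((241.8,280.8),(409,225)),tri((389.5,278.8),(257.5,212)))
s=camera("scene");cv2.imwrite("pics/s4.png",cv2.resize(s[205:255,240:420,::-1],None,fx=4.4,fy=4.4,interpolation=cv2.INTER_NEAREST))
E
```

```text
[111, 114, 111, 110, 153, 160, 161, 161, 160, 160, 161, 162, 162, 161] [156, 156, 156, 156, 157, 156, 157, 148, 118, 110, 113, 110, 113, 112] [85, 90, 88, 87, 87, 85, 84, 159, 161, 96, 86, 160, 157, 151, 150, 153, 153, 154, 152, 156, 159, 154, 154, 159, 154, 153, 154, 153, 152, 154, 158, 155, 153, 157, 137, 113, 112, 115, 117]
[0.54012051 0.16997317 0.15396973] [ 0.55055054 -0.16745036  0.15131295]
[0.47863386 0.17030169 0.12654986] [ 0.48847617 -0.1725376   0.12365968]
```

View pics/s4.png

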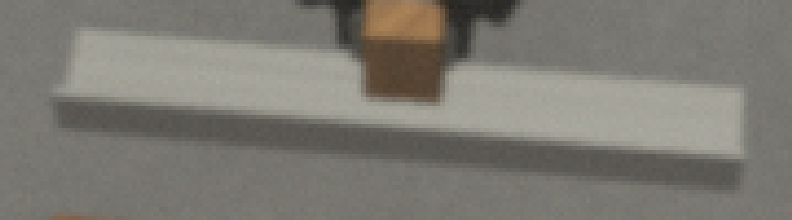

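The ruler hangs level; my earlier edge pick was the crease rather than the blade's far edge, so I'll recompute the yaw.

```bash
python3 - <<'E'
from h import *
im=cv2.imread("pics/t3.png")[:,:,::-1].copy()
C=list(range(246,266))+list(range(354,386))
for z in(.161,.153):print("blade",vedge(im,C,246,255,1,z),"rear",vedge(im,C,274,284,-1,z-.027))
s=camera("scene")
g=cv2.cvtColor(s,cv2.COLOR_RGB2GRAY).astype(float)
# line far edge in scene: at several columns, max gradient light->dark going down
for c in(300,320,375):
    print(c,g[292:318,c].astype(int).tolist(),bd(ray("scene",c,302,.012)).round(4),bd(ray("scene",c,306,.012)).round(4))
E
```

```text
blade yaw 1.55  x@y=0 0.5441 res 0.0001 n 52 rear yaw 1.58  x@y=0 0.4842 res 0.0002 n 52
blade yaw 1.55  x@y=0 0.5453 res 0.0001 n 52 rear yaw 1.58  x@y=0 0.4850 res 0.0002 n 52
300 [92, 98, 102, 96, 87, 65, 47, 45, 56, 75, 101, 135, 152, 134, 101, 93, 95, 96, 97, 93, 94, 91, 95, 96, 97, 98] [ 0.0052 -0.0496] [ 0.0153 -0.0481]
320 [92, 92, 94, 100, 101, 96, 86, 72, 52, 48, 53, 75, 94, 123, 144, 134, 108, 99, 98, 100, 97, 92, 92, 91, 99, 101] [-0.0006 -0.0045] [ 0.0095 -0.0031]
375 [98, 105, 100, 94, 91, 100, 97, 98, 97, 101, 102, 98, 94, 80, 63, 54, 61, 71, 90, 99, 117, 113, 96, 81, 77, 81] [-0.0167  0.1194] [-0.0065  0.1203]
```

>>> {"api": "apply_moves", "payload": {"steps": [0, 0, -0.6, 0, 0.1, -5, 1, 0, 0, 0, 0, 0, -4, 1, 0, 0, 0, 0, 0, -2, 1, 0, 0, 0, 0, 0, 0, 1]}}

```text
time: 26.02
tcp_pos: [0.4973, 0.0013, 0.0444]
orientation: [[1.0, 0.014, -0.004], [0.014, -1.0, 0.0], [-0.004, -0.0, -1.0]]
wrist_force: [-0.0, -0.0, -3.0]
opening: 0.451
gripper_force: 112.0
```

>>> {"api": "apply_moves", "payload": {"steps": [0, 0, 0, 0, 0, -0.4, 1, 0, 0, 0, 0, 0, 0, 1]}}

```text
time: 26.28
tcp_pos: [0.4991, 0.0008, 0.0425]
orientation: [[1.0, 0.013, 0.001], [0.013, -1.0, -0.0], [0.001, 0.0, -1.0]]
wrist_force: [-0.1, -0.8, -2.0]
opening: 0.452
gripper_force: 112.0
```

```bash
python3 - <<'E'
from h import *
st();im=camera("top");cv2.imwrite("pics/t4.png",im[:,:,::-1])
g=cv2.cvtColor(im,cv2.COLOR_RGB2GRAY);print(g[246:285,250].tolist(),g[246:285,380].tolist())
E
```

```text
t 26.27 tcp [0.4991 0.0008 0.0425] yang -89.24 q [ -1.3  31.8 114.9   0.   33.3  88. ] F [-0.1 -0.8 -2. ] op 0.452 gf 111.95715665817261
[85, 88, 91, 85, 87, 90, 89, 95, 96, 92, 83, 87, 83, 160, 162, 68, 136, 159, 155, 158, 158, 156, 156, 153, 159, 159, 154, 159, 157, 156, 156, 155, 156, 157, 158, 155, 159, 141, 114] [86, 84, 88, 92, 92, 91, 92, 94, 92, 93, 94, 96, 109, 156, 138, 60, 161, 155, 154, 160, 154, 154, 156, 152, 154, 152, 151, 155, 155, 157, 155, 150, 153, 150, 154, 150, 158, 127, 111]
```

>>> {"api": "apply_moves", "payload": {"steps": [0, 0, 0, 0, 0, -0.3, 1, 0, 0, 0, 0.8, 0.01, 0, 1, 0, 0, 0, 0.8, 0.01, 0, 1, 0, 0, 0, 0.8, 0.01, 0, 1, 0, 0, 0, 0.8, 0.01, 0, 1]}}

```text
time: 26.95
tcp_pos: [0.5305, 0.0011, 0.0386]
orientation: [[1.0, 0.013, -0.001], [0.013, -1.0, 0.0], [-0.001, -0.0, -1.0]]
wrist_force: [-3.2, 0.9, -1.5]
opening: 0.447
gripper_force: 112.4
```

>>> {"api": "apply_moves", "payload": {"steps": [0, 0, 0, 0.8, 0.01, 0, 1, 0, 0, 0, 0.8, 0.01, 0, 1, 0, 0, 0, 0.8, 0.01, 0, 1, 0, 0, 0, 0.8, 0.01, 0, 1, 0, 0, 0, 0.8, 0.01, 0, 1]}}

```text
time: 27.58
tcp_pos: [0.571, 0.0016, 0.0387]
orientation: [[1.0, 0.013, -0.0], [0.013, -1.0, 0.0], [-0.0, -0.0, -1.0]]
wrist_force: [-2.2, -0.2, -4.3]
opening: 0.451
gripper_force: 111.7
```

>>> {"api": "apply_moves", "payload": {"steps": [0, 0, 0, 0.8, 0.01, 0, 1, 0, 0, 0, 0.4, 0.01, 0, 1, 0, 0, 0, 0.4, 0.01, 0, 1, 0, 0, 0, 0.4, 0, 0, 1, 0, 0, 0, 0, 0, 0, 1]}}

```text
time: 28.2
tcp_pos: [0.5888, 0.0019, 0.0384]
orientation: [[1.0, 0.013, -0.004], [0.013, -1.0, 0.0], [-0.004, -0.0, -1.0]]
wrist_force: [-5.5, -0.6, -0.7]
opening: 0.451
gripper_force: 112.3
```

```bash
python3 - <<'E'
from h import *
st();im=camera("top");cv2.imwrite("pics/t5.png",im[:,:,::-1])
g=cv2.cvtColor(im,cv2.COLOR_RGB2GRAY);print(g[210:240,256].tolist(),g[210:240,380].tolist())
s=camera("scene");k=np.vstack([cv2.resize(im[190:290,235:400,::-1],None,fx=4,fy=3.0,interpolation=2),cv2.resize(s[215:335,230:420,::-1],(660,300),interpolation=2)])
cv2.imwrite("pics/v5.png",k)
E
```

```text
t 28.2 tcp [0.5888 0.0019 0.0384] yang -89.27 q [ -1.   37.1 103.2   0.   40.   88.3] F [-5.5 -0.6 -0.7] op 0.451 gf 112.26399421691895
[138, 124, 109, 119, 133, 149, 147, 147, 144, 147, 146, 87, 61, 43, 129, 155, 66, 51, 132, 153, 150, 150, 147, 147, 146, 147, 151, 147, 147, 151] [79, 78, 76, 75, 80, 83, 87, 81, 80, 79, 79, 110, 165, 85, 148, 152, 66, 56, 134, 151, 151, 152, 147, 150, 148, 146, 147, 146, 146, 149]
```

View pics/v5.png

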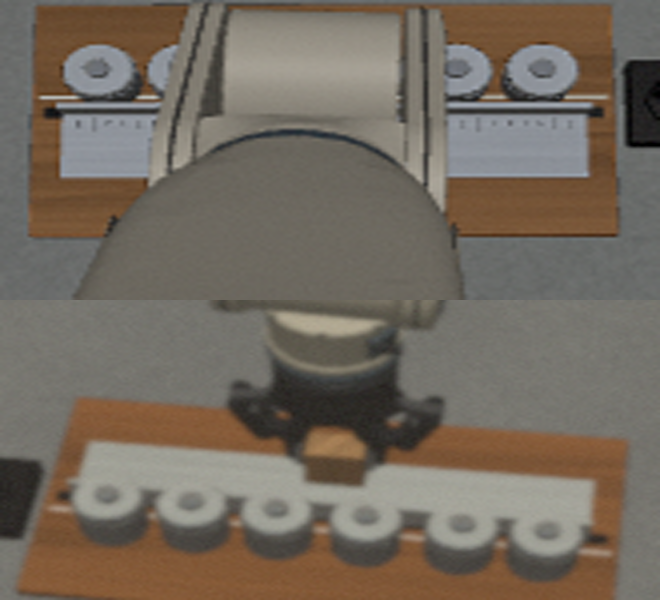

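All six cans stand in one row ahead of the blade, in both views. Now I'll measure the gap from blade to line.

```bash
python3 - <<'E'
from h import *
im=cv2.imread("pics/t5.png")[:,:,::-1].copy()
C=list(range(246,272))+list(range(349,380))
print("blade",vedge(im,C,222,226,1,.0427))
C2=list(range(384,388))+list(range(242,246))
for u,v,z in((259,214,.064),(369,214,.064),(348,214,.064)):
    a,b,c=lid(im,u,v,z,120);print(a.round(4),b.round(4),c)
E
```

```text
** On entry to DLASCL parameter number  4 had an illegal value
 ** On entry to DLASCL parameter number  4 had an illegal value
 ** On entry to DLASCL parameter number  4 had an illegal value
 ** On entry to DLASCL parameter number  4 had an illegal value
 ** On entry to DLASCL parameter number  5 had an illegal value
 ** On entry to DLASCL parameter number  4 had an illegal valueh.py:40: RuntimeWarning: invalid value encountered in scalar divide
  P.append(ray(cam,u,a+.5+(w*np.arange(lo,hi)).sum()/w.sum(),z)[:2])
Traceback (most recent call last):
  File "h.py", line 43, in vedge
    k=np.polyfit(P[:,1],P[:,0],1);q=abs(P[:,0]-np.polyval(k,P[:,1]));P=P[q<=max(.0015,np.quantile(q,.8))] if _<2 else P
numpy.linalg.LinAlgError: SVD did not converge in Linear Least Squares
```

```bash
python3 - <<'E'
from h import *
im=cv2.imread("pics/t5.png")[:,:,::-1].copy()
C=list(range(246,268))+list(range(352,380))
print("blade",vedge(im,C,222,228,1,.0427), vedge(im,C,224,228,-1,.0427))
for u,v,z in((259,214,.064),(369,214,.064),(349,214,.064)):
    try: a,b,c=lid(im,u,v,z,120);print(a.round(4),b.round(4),c)
    except Exception as e: print(e)
E
```

```text
** On entry to DLASCL parameter number  4 had an illegal value
 ** On entry to DLASCL parameter number  4 had an illegal value
 ** On entry to DLASCL parameter number  4 had an illegal value
 ** On entry to DLASCL parameter number  4 had an illegal value
 ** On entry to DLASCL parameter number  5 had an illegal value
 ** On entry to DLASCL parameter number  4 had an illegal valueh.py:40: RuntimeWarning: invalid value encountered in scalar divide
  P.append(ray(cam,u,a+.5+(w*np.arange(lo,hi)).sum()/w.sum(),z)[:2])
Traceback (most recent call last):
  File "h.py", line 43, in vedge
    k=np.polyfit(P[:,1],P[:,0],1);q=abs(P[:,0]-np.polyval(k,P[:,1]));P=P[q<=max(.0015,np.quantile(q,.8))] if _<2 else P
numpy.linalg.LinAlgError: SVD did not converge in Linear Least Squares
```

```bash
sed -i 's/    P=np.array(P)$/    P=np.array(P);P=P[np.isfinite(P).all(1)]/' h.py; python3 - <<'E'
from h import *
im=cv2.imread("pics/t5.png")[:,:,::-1].copy()
C=list(range(253,268))+list(range(352,380))
print("blade",vedge(im,C,222,226,1,.0427),"|", vedge(im,C,224,228,-1,.0427))
for u,v,z in((259,214,.064),(369,214,.064),(349,214,.064)):
    try: a,b,c=lid(im,u,v,z,120);print(a.round(4),b.round(4),c)
    except Exception as e: print(e)
E
```

```text
blade yaw 0.98  x@y=0 0.6345 res 0.0001 n 43 | yaw 0.86  x@y=0 0.6293 res 0.0000 n 43
[0.638  0.1395] [0.0017 0.1389] (259.5, 219.7, 26.6, 29.3)
[ 0.6295 -0.1334] [-0.0109 -0.1338] (368.7, 224.6, 26.3, 40.3)
[ 0.655  -0.0618] [ 0.0156 -0.0626] (340.1, 214.2, 26.5, 48.3)
```

>>> {"api": "apply_moves", "payload": {"steps": [0, 0, 0, 0.4, 0.01, 0, 1, 0, 0, 0, 0.3, 0, 0, 1, 0, 0, 0, 0.2, 0, 0, 1, 0, 0, 0, 0, 0, 0, 1, 0, 0, 0, 0, 0, 0, 1]}}

```text
time: 28.92
tcp_pos: [0.5976, 0.002, 0.0383]
orientation: [[1.0, 0.013, -0.004], [0.013, -1.0, 0.0], [-0.004, -0.0, -1.0]]
wrist_force: [-6.9, 0.8, -1.6]
opening: 0.447
gripper_force: 112.4
```

```bash
python3 - <<'E'
from h import *
st();im=camera("top");cv2.imwrite("pics/t6.png",im[:,:,::-1])
C=list(range(253,268))+list(range(352,380))
print("blade",vedge(im,C,218,223,1,.0427),"|", vedge(im,C,220,226,-1,.0427))
g=cv2.cvtColor(im,cv2.COLOR_RGB2GRAY);print(g[205:235,256].tolist(),g[205:235,360].tolist())
E
```

```text
t 28.93 tcp [0.5976 0.002  0.0383] yang -89.28 q [ -0.9  37.6 102.    0.   40.6  88.3] F [-6.9  0.8 -1.6] op 0.447 gf 112.40573287010193
blade yaw 0.90  x@y=0 0.6431 res 0.0002 n 43 | yaw 0.86  x@y=0 0.6376 res 0.0000 n 43
[148, 146, 132, 121, 118, 116, 124, 147, 147, 146, 146, 151, 110, 68, 43, 68, 153, 135, 63, 55, 154, 151, 151, 149, 146, 147, 147, 148, 148, 144] [86, 86, 86, 87, 87, 85, 73, 61, 47, 52, 53, 66, 72, 80, 80, 95, 146, 131, 63, 53, 149, 148, 148, 150, 145, 144, 146, 145, 143, 141]
```

>>> {"api": "apply_moves", "payload": {"steps": [0, 0, 0, 0.2, 0, 0, 1, 0, 0, 0, 0.2, 0, 0, 1, 0, 0, 0, 0, 0, 0, 1, 0, 0, 0, 0, 0, 0, 1]}}

```text
time: 29.48
tcp_pos: [0.6015, 0.002, 0.0383]
orientation: [[1.0, 0.013, -0.004], [0.013, -1.0, 0.0], [-0.004, -0.0, -1.0]]
wrist_force: [-7.1, 0.5, -1.2]
opening: 0.451
gripper_force: 112.3
```

```bash
python3 - <<'E'
from h import *
st();im=camera("top");cv2.imwrite("pics/t7.png",im[:,:,::-1])
C=list(range(253,268))+list(range(352,380))
print("blade",vedge(im,C,216,222,1,.0427),"|", vedge(im,C,218,226,-1,.0427))
E
```

```text
t 29.48 tcp [0.6015 0.002  0.0383] yang -89.28 q [ -0.9  37.8 101.5   0.   40.9  88.3] F [-7.1  0.5 -1.2] op 0.451 gf 112.34131693840027
blade yaw 0.86  x@y=0 0.6473 res 0.0001 n 43 | yaw 0.87  x@y=0 0.6418 res 0.0000 n 43
```

>>> {"api": "apply_moves", "payload": {"steps": [0, 0, 0, -0.3, 0, 0, 1, 0, 0, 0, -1, 0, 0, 1, 0, 0, 0, -3, 0, 0, 1, 0, 0, 0, -3, 0, 2, 1, 0, 0, 0, 0, 0, 5, 1]}}

```text
time: 30.15
tcp_pos: [0.5255, 0.0021, 0.1071]
orientation: [[1.0, 0.013, -0.008], [0.013, -1.0, 0.0], [-0.008, -0.0, -1.0]]
wrist_force: [1.4, -0.3, -2.1]
opening: 0.45
gripper_force: 111.8
```

>>> {"api": "apply_moves", "payload": {"steps": [0, 0, 0, 0, 0, 5, 1, 0, 0, 10.45, -0.4, 3.78, 0, 1, 0, 0, 10.45, -0.4, 3.78, 0, 1, 0, 0, 10.45, -0.4, 3.78, 0, 1, 0, 0, 10.45, -0.4, 3.78, 0, 1]}}

```text
time: 30.78
tcp_pos: [0.5142, 0.1543, 0.1591]
orientation: [[0.733, 0.68, 0.001], [0.68, -0.733, 0.0], [0.001, 0.001, -1.0]]
wrist_force: [0.6, -0.1, -3.7]
opening: 0.449
gripper_force: 111.9
```

>>> {"api": "apply_moves", "payload": {"steps": [0, 0, 10.45, -0.4, 3.78, 0, 1, 0, 0, 10.45, -0.4, 3.78, 0, 1, 0, 0, 10.45, -0.4, 3.78, 0, 1, 0, 0, 10.45, -0.4, 3.78, 0, 1, 0, 0, 10.45, -0.4, 3.78, 0, 1]}}

```text
time: 31.4
tcp_pos: [0.4941, 0.3433, 0.1589]
orientation: [[-0.09, 0.996, 0.001], [0.996, 0.09, 0.0], [0.0, 0.001, -1.0]]
wrist_force: [1.0, -0.1, -2.1]
opening: 0.455
gripper_force: 111.9
```

>>> {"api": "apply_moves", "payload": {"steps": [0, 0, 0, 0, 0, 0, 1, 0, 0, 0, 0, 0, 0, 1]}}

```text
time: 31.65
tcp_pos: [0.4941, 0.3417, 0.1586]
orientation: [[-0.083, 0.997, -0.0], [0.997, 0.083, -0.001], [-0.0, -0.0, -1.0]]
wrist_force: [-0.1, -0.7, -2.5]
opening: 0.451
gripper_force: 112.0
```

```bash
python3 - <<'E'
from h import *
st();im=camera("top");cv2.imwrite("pics/t8.png",im[:,:,::-1])
cv2.imwrite("pics/t8c.png",cv2.resize(im[190:370,150:400,::-1],None,fx=3.2,fy=3.2,interpolation=2))
C=cans(im)
for u,v,q in sorted(C):
    try:a,b,c=lid(im,u,v,.064);print(a.round(4),b.round(4),c,bd(ray("top",u,v,.064)).round(4))
    except Exception as e:print(e)
E
```

```text
t 31.65 tcp [0.4941 0.3417 0.1586] yang 4.74 q [33.5 27.4 99.4 -0.  53.2 28.8] F [-0.1 -0.7 -2.5] op 0.451 gf 112.03043460845947
[0.6684 0.1414] [0.0322 0.1403] (259.2, 207.8, 16.4, 17.2) [0.031  0.1402]
[0.6692 0.0887] [0.0321 0.0876] (280.2, 207.8, 16.4, 17.1) [0.0316 0.0875]
[0.6702 0.0281] [0.0322 0.027 ] (304.4, 207.8, 16.5, 17.0) [0.0316 0.0279]
[ 0.6711 -0.0286] [ 0.0322 -0.0296] (326.9, 207.8, 16.4, 16.9) [ 0.0323 -0.0291]
[ 0.672  -0.0831] [ 0.0323 -0.0842] (348.7, 207.7, 16.6, 16.9) [ 0.031  -0.0843]
[ 0.6728 -0.137 ] [ 0.0323 -0.1381] (370.2, 207.7, 16.4, 17.1) [ 0.0323 -0.1377]
```

View pics/t8c.png

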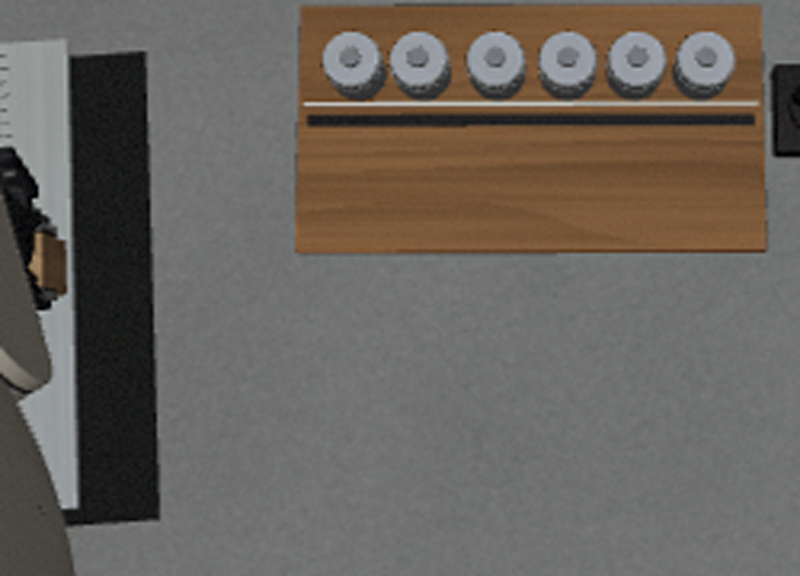

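The six cans stand in a straight row touching the line: lid centres are all at board x≈32 mm, agreeing to 0.1 mm. Next I lay the ruler back on the mat.

>>> {"api": "apply_moves", "payload": {"steps": [0, 0, 0.15, -0.35, 0.05, -5, 1, 0, 0, 0, 0, 0, -4, 1, 0, 0, 0, 0, 0, -2.5, 1, 0, 0, 0, 0, 0, -1, 1, 0, 0, 0, 0, 0, 0, 1]}}

```text
time: 32.33
tcp_pos: [0.4911, 0.342, 0.0337]
orientation: [[-0.085, 0.996, -0.0], [0.996, 0.085, -0.0], [-0.0, -0.001, -1.0]]
wrist_force: [0.7, -0.6, -3.4]
opening: 0.453
gripper_force: 112.0
```

```bash
python3 -c "
from h import *
st()"
```

```text
t 32.33 tcp [0.4911 0.342  0.0337] yang 4.87 q [ 33.7  38.  102.1  -0.   40.   28.8] F [ 0.7 -0.6 -3.4] op 0.453 gf 111.98813796043396
```

>>> {"api": "apply_moves", "payload": {"steps": [0, 0, 0, 0, 0, -0.3, 1, 0, 0, 0, 0, 0, -0.3, 1, 0, 0, 0, 0, 0, 0, 1]}}

```text
time: 32.7
tcp_pos: [0.4911, 0.3428, 0.0281]
orientation: [[-0.086, 0.996, 0.0], [0.996, 0.086, 0.0], [0.0, 0.0, -1.0]]
wrist_force: [0.3, 0.0, -3.2]
opening: 0.451
gripper_force: 112.0
```

```bash
python3 -c "
from h import *
st()"
```

```text
t 32.7 tcp [0.4911 0.3428 0.0281] yang 4.94 q [ 33.8  38.5 102.1   0.   39.4  28.8] F [ 0.3  0.  -3.2] op 0.451 gf 111.99658513069153
```

>>> {"api": "apply_moves", "payload": {"steps": [0, 0, 0, 0, 0, -0.15, 1, 0, 0, 0, 0, 0, 0, 0.5, 0, 0, 0, 0, 0, 0, 0, 0, 0, 0, 0, 0, 0, 0, 0, 0, 0, 0, 0, 0, 0], "grip_force": 60}}

```text
time: 33.33
tcp_pos: [0.491, 0.3427, 0.0262]
orientation: [[-0.086, 0.996, 0.0], [0.996, 0.086, 0.0], [0.0, 0.0, -1.0]]
wrist_force: [-0.3, 0.2, -0.6]
opening: 0.999
gripper_force: 0.0
```

>>> {"api": "apply_moves", "payload": {"steps": [0, 0, 0, 0, 0, 2, 0, 0, 0, 0, 0, 0, 5, 0, 0, 0, 0, 0, 0, 6, 0, 0, 0, -2.5, 1.51, -5.72, 0, 0, 0, 0, -2.5, 1.51, -5.72, 0, 0]}}

```text
time: 33.95
tcp_pos: [0.5221, 0.2279, 0.1589]
orientation: [[0.0, 1.0, 0.004], [1.0, -0.0, 0.001], [0.001, 0.004, -1.0]]
wrist_force: [0.9, 0.1, -0.9]
opening: 1.004
gripper_force: 0.0
```

>>> {"api": "apply_moves", "payload": {"steps": [0, 0, -2.5, 1.51, -5.72, 0, 0, 0, 0, -2.5, 1.51, -5.72, 0, 0, 0, 0, -2.5, 1.51, -5.72, 0, 0, 0, 0, -2.5, 1.51, -5.72, 0, 0, 0, 0, -2.5, 1.51, -5.72, 0, 0]}}

```text
time: 34.58
tcp_pos: [0.5973, -0.0597, 0.1579]
orientation: [[0.219, 0.976, 0.002], [0.976, -0.219, -0.0], [0.0, 0.002, -1.0]]
wrist_force: [1.3, 0.5, 0.7]
opening: 1.001
gripper_force: 0.0
```

>>> {"api": "apply_moves", "payload": {"steps": [0, 0, -2.5, 1.51, -5.72, 0, 0, 0, 0, -2.6, 1.51, -5.72, 0, 0, 0, 0, -2.6, 1.51, -5.72, 0, 0, 0, 0, 0, 0, 0, 0, 0]}}

```text
time: 35.08
tcp_pos: [0.6429, -0.2337, 0.1578]
orientation: [[0.351, 0.936, 0.003], [0.936, -0.351, -0.002], [-0.001, 0.003, -1.0]]
wrist_force: [-0.1, 0.3, -0.7]
opening: 1.001
gripper_force: 0.0
```

```bash
python3 - <<'E'
from h import *
st();im=camera("top");cv2.imwrite("pics/t9.png",im[:,:,::-1])
cv2.imwrite("pics/t9c.png",cv2.resize(im[180:370,145:425,::-1],None,fx=2.8,fy=2.8,interpolation=2))
for u,v,q in sorted(cans(im)):
    try:a,b,c=lid(im,u,v,.064);print(a.round(4),b.round(4),c)
    except Exception as e:print(e)
E
```

```text
t 35.08 tcp [ 0.6429 -0.2337  0.1578] yang -20.53 q [-21.   33.7  88.2  -0.   57.9  -0.4] F [-0.1  0.3 -0.7] op 1.001 gf 0.0
[0.6684 0.1414] [0.0321 0.1404] (259.2, 207.8, 16.2, 16.9)
[0.6692 0.0888] [0.0321 0.0877] (280.2, 207.8, 16.1, 16.7)
[0.6703 0.0281] [0.0323 0.027 ] (304.4, 207.7, 16.3, 16.6)
[ 0.6712 -0.0285] [ 0.0323 -0.0296] (326.9, 207.7, 16.0, 16.6)
[ 0.672 -0.083] [ 0.0323 -0.0841] (348.7, 207.7, 16.3, 16.6)
[ 0.6729 -0.1371] [ 0.0324 -0.1382] (370.2, 207.7, 16.1, 16.8)
```

View pics/t9c.png

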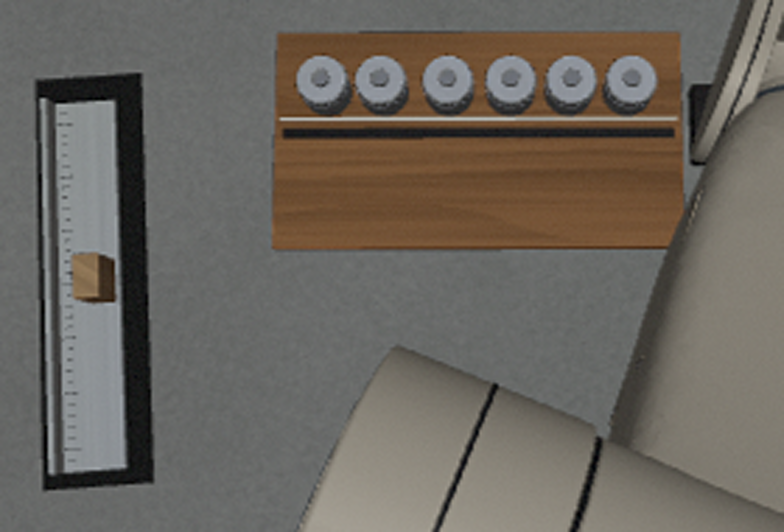

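The ruler lies on the mat and the row is unchanged. Next I grip the knob.

>>> {"api": "apply_moves", "payload": {"steps": [0, 0, 0.3, 0.1, 0.4, -5, 0, 0, 0, 0, 0, 0, -4, 0, 0, 0, 0, 0, 0, -2, 0, 0, 0, 0, 0, 0, -0.8, 0, 0, 0, 0, 0, 0, 0, 0]}}

```text
time: 35.75
tcp_pos: [0.6435, -0.2251, 0.039]
orientation: [[0.341, 0.94, 0.001], [0.94, -0.341, -0.0], [0.0, 0.001, -1.0]]
wrist_force: [0.3, -0.7, 0.3]
opening: 0.999
gripper_force: 0.0
```

>>> {"api": "apply_moves", "payload": {"steps": [0, 0, 0, 0, 0, 0, 1, 0, 0, 0, 0, 0, 0, 1, 0, 0, 0, 0, 0, 0, 1, 0, 0, 0, 0, 0, 0, 1, 0, 0, 0, 0, 0, 0, 1]}}

```text
time: 36.38
tcp_pos: [0.6457, -0.2264, 0.0392]
orientation: [[0.342, 0.94, 0.006], [0.94, -0.342, -0.002], [0.0, 0.006, -1.0]]
wrist_force: [7.7, -2.9, -1.4]
opening: 0.153
gripper_force: 61.0
```

```bash
python3 -c "
from h import *
st();print(r.observe()['ft_torque'])"
```

```text
t 36.38 tcp [ 0.6457 -0.2264  0.0392] yang -19.98 q [-20.3  42.5  90.5   0.   46.7  -0.3] F [ 7.7 -2.9 -1.4] op 0.153 gf 60.959147214889526
[-0.32001064 -0.8721098  -0.11497418]
```

>>> {"api": "apply_moves", "payload": {"steps": [0, 0, -5, 0.05, -0.15, 0, 1, 0, 0, -10, 0.05, -0.15, 0, 1, 0, 0, -10, 0, 0, 0, 1, 0, 0, -10, 0, 0, 0, 1, 0, 0, -10, 0, 0, 0, 1]}}

```text
time: 37.0
tcp_pos: [0.647, -0.2275, 0.0392]
orientation: [[0.908, 0.418, 0.006], [0.418, -0.909, 0.0], [0.005, 0.002, -1.0]]
wrist_force: [8.6, 4.3, -1.6]
opening: 0.148
gripper_force: 61.2
```

```bash
python3 -c "
from h import *
st();print(r.observe()['ft_torque'])"
```

```text
t 37.0 tcp [ 0.647  -0.2275  0.0392] yang -65.3 q [-20.4  42.6  90.2   0.2  46.9  44.8] F [ 8.6  4.3 -1.6] op 0.148 gf 61.15667939186096
[ 0.97514036 -1.24609826  0.00886753]
```

>>> {"api": "apply_moves", "payload": {"steps": [0, 0, -10, 0, -0.05, 0, 1, 0, 0, -9, 0, -0.05, 0, 1, 0, 0, -5, 0, 0, 0, 1, 0, 0, -2, 0, 0, 0, 1, 0, 0, 0, 0, 0, 0, 1]}}

```text
time: 37.62
tcp_pos: [0.6472, -0.2284, 0.0392]
orientation: [[1.0, -0.014, 0.006], [-0.014, -1.0, -0.001], [0.006, 0.001, -1.0]]
wrist_force: [9.1, 6.1, -1.9]
opening: 0.147
gripper_force: 66.1
```

>>> {"api": "apply_moves", "payload": {"steps": [0, 0, 2, 0, 0, 0, 1, 0, 0, 0, 0, 0, 0, 0.6, 0, 0, 0, 0, 0, 0, 0.6, 0, 0, 0, 0, 0, 0, 0.6, 0, 0, 0, 0, 0, 4, 0.6]}}

```text
time: 38.25
tcp_pos: [0.6412, -0.2286, 0.0753]
orientation: [[1.0, 0.018, -0.007], [0.018, -1.0, 0.002], [-0.007, -0.003, -1.0]]
wrist_force: [0.3, -0.5, -0.5]
opening: 0.4
gripper_force: 0.0
```

>>> {"api": "apply_moves", "payload": {"steps": [0, 0, 0, 0, 0, 6, 0.6, 0, 0, 0, 0, 0, 6, 0, 0, 0, 0, -6, 0, 0, 0, 0, 0, 0, -6, 0, 0, 0, 0, 0, 0, -6, 0, 0, 0]}}

```text
time: 38.88
tcp_pos: [0.462, -0.2292, 0.1984]
orientation: [[1.0, 0.018, 0.0], [0.018, -1.0, -0.0], [0.0, 0.0, -1.0]]
wrist_force: [0.1, 0.1, 0.3]
opening: 1.0
gripper_force: 0.0
```

>>> {"api": "apply_moves", "payload": {"steps": [0, 0, 0, -4, 0, 0, 0, 0, 0, 0, 0, 0, 0, 0, 0, 0, 0, 0, 0, 0, 0]}}

```text
time: 39.25
tcp_pos: [0.4248, -0.2298, 0.1987]
orientation: [[1.0, 0.017, 0.001], [0.017, -1.0, -0.001], [0.001, 0.001, -1.0]]
wrist_force: [1.0, -0.1, 1.2]
opening: 1.0
gripper_force: 0.0
```

```bash
python3 - <<'E'
from h import *
st();im=camera("top");cv2.imwrite("pics/ta.png",im[:,:,::-1]);s=camera("scene")
k=np.vstack([cv2.resize(im[185:275,240:425,::-1],(740,300),interpolation=2),cv2.resize(s[215:355,190:420,::-1],(740,300),interpolation=2)])
cv2.imwrite("pics/tac.png",np.clip(k.astype(int)*1.7,0,255).astype(np.uint8))
for u,v,q in sorted(cans(im)):
    try:a,b,c=lid(im,u,v,.064);print(a.round(4),b.round(4),c)
    except Exception as e:print(e)
E
```

```text
t 39.25 tcp [ 0.4248 -0.2298  0.1987] yang -89.0 q [-29.8  14.9 112.6   0.   52.4  59.2] F [ 1.  -0.1  1.2] op 1.0 gf 0.0
[0.6684 0.1414] [0.0321 0.1403] (259.2, 207.8, 16.4, 17.0)
[0.6692 0.0887] [0.0321 0.0876] (280.2, 207.8, 16.3, 16.8)
[ 0.6711 -0.0285] [ 0.0323 -0.0296] (326.9, 207.8, 16.2, 16.8)
[ 0.672 -0.083] [ 0.0323 -0.0841] (348.7, 207.7, 16.3, 16.9)
[ 0.6728 -0.1371] [ 0.0323 -0.1382] (370.2, 207.7, 16.2, 16.9)
```

View pics/tac.png

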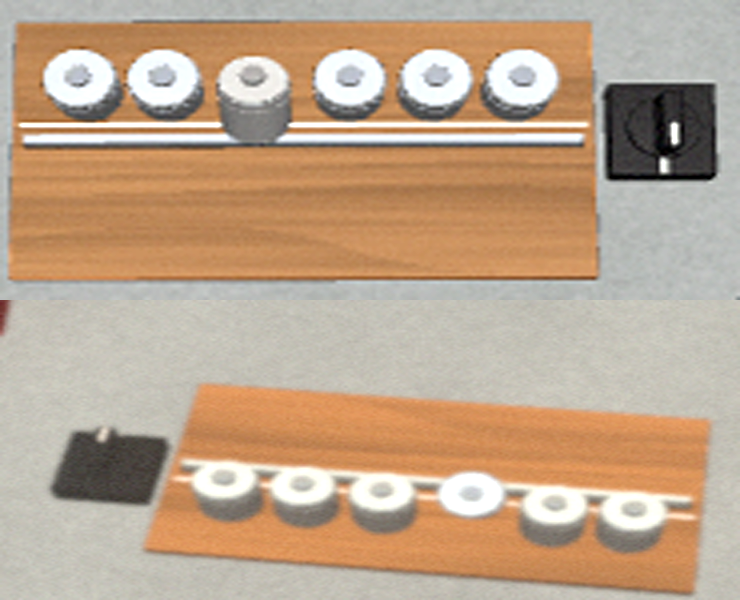

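The third can from the left has been knocked onto the rail and is tilted on it; its lid is at about (304,207) and its side is showing. To mend it I'll drop the rail, push the row again with the ruler, lay the ruler back and raise the rail.

>>> {"api": "apply_moves", "payload": {"steps": [0, 0, 0, 5.5, 0, 0, 0, 0, 0, 0, 5.5, 0, 0, 0, 0, 0, 0, 5.5, 0, 0, 0, 0, 0, 0, 5.3, 0.05, 0, 0, 0, 0, 0, 0, 0, -5, 0.4]}}

```text
time: 39.98
tcp_pos: [0.65, -0.2294, 0.1512]
orientation: [[1.0, 0.021, 0.011], [0.021, -1.0, -0.004], [0.011, 0.004, -1.0]]
wrist_force: [0.2, -0.4, -0.5]
opening: 0.813
gripper_force: 0.0
```

>>> {"api": "apply_moves", "payload": {"steps": [0, 0, 0, 0, 0, -5, 0.4, 0, 0, 0, 0, 0, -3, 0.4, 0, 0, 0, 0, 0, -2, 0.4, 0, 0, 0, 0, 0, -0.8, 0.4, 0, 0, 0, 0, 0, 0, 0.4]}}

```text
time: 40.6
tcp_pos: [0.6425, -0.2289, 0.0404]
orientation: [[1.0, 0.018, 0.0], [0.018, -1.0, -0.0], [0.0, 0.0, -1.0]]
wrist_force: [0.5, 0.2, 0.0]
opening: 0.603
gripper_force: 0.0
```

>>> {"api": "apply_moves", "payload": {"steps": [0, 0, 0, 0, 0, 0, 1, 0, 0, 0, 0, 0, 0, 1, 0, 0, 0, 0, 0, 0, 1, 0, 0, 0, 0, 0, 0, 1]}}

```text
time: 41.1
tcp_pos: [0.6427, -0.2285, 0.0417]
orientation: [[1.0, 0.018, 0.002], [0.018, -1.0, -0.0], [0.002, 0.0, -1.0]]
wrist_force: [-0.3, 3.4, 5.1]
opening: 0.151
gripper_force: 59.5
```

```bash
python3 -c "
from h import *
st();print(r.observe()['ft_torque'])"
```

```text
t 41.1 tcp [ 0.6427 -0.2285  0.0417] yang -88.96 q [-20.6  42.3  90.6   0.   47.1  68.3] F [-0.3  3.4  5.1] op 0.151 gf 59.492724537849426
[0.51409559 0.12820644 0.00641178]
```

>>> {"api": "apply_moves", "payload": {"steps": [0, 0, 10, 0, 0, 0, 1, 0, 0, 10, 0, 0, 0, 1, 0, 0, 10, 0, 0, 0, 1, 0, 0, 10, 0, 0, 0, 1, 0, 0, 10, 0, 0, 0, 1]}}

```text
time: 41.72
tcp_pos: [0.6437, -0.2304, 0.0418]
orientation: [[0.624, 0.781, 0.004], [0.781, -0.624, -0.003], [0.001, 0.005, -1.0]]
wrist_force: [3.2, -4.2, 0.4]
opening: 0.148
gripper_force: 58.8
```

>>> {"api": "apply_moves", "payload": {"steps": [0, 0, 10, 0, 0, 0, 1, 0, 0, 8.5, 0, 0, 0, 1, 0, 0, 2, 0, 0, 0, 1, 0, 0, 0, 0, 0, 0, 1, 0, 0, 0, 0, 0, 0, 0.6]}}

```text
time: 42.35
tcp_pos: [0.6425, -0.2295, 0.041]
orientation: [[0.317, 0.948, 0.001], [0.948, -0.317, -0.001], [-0.0, 0.002, -1.0]]
wrist_force: [0.6, -1.1, 0.4]
opening: 0.345
gripper_force: 0.0
```

>>> {"api": "apply_moves", "payload": {"steps": [0, 0, 0, 0, 0, 0, 0, 0, 0, 0, 0, 0, 0, 0, 0, 0, 0, 0, 0, 5, 0, 0, 0, 0, 0, 0, 6, 0, 0, 0, 2.4, -1.53, 5.71, 0, 0]}}

```text
time: 42.98
tcp_pos: [0.6312, -0.1748, 0.1561]
orientation: [[0.279, 0.96, 0.012], [0.96, -0.279, -0.004], [-0.0, 0.012, -1.0]]
wrist_force: [-0.1, 1.0, -0.0]
opening: 0.998
gripper_force: 0.0
```

>>> {"api": "apply_moves", "payload": {"steps": [0, 0, 2.4, -1.53, 5.71, 0, 0, 0, 0, 2.4, -1.53, 5.71, 0, 0, 0, 0, 2.4, -1.53, 5.71, 0, 0, 0, 0, 2.4, -1.53, 5.71, 0, 0, 0, 0, 2.4, -1.53, 5.71, 0, 0]}}

```text
time: 43.6
tcp_pos: [0.5494, 0.1156, 0.1504]
orientation: [[0.069, 0.998, 0.0], [0.998, -0.069, 0.0], [0.0, 0.0, -1.0]]
wrist_force: [0.6, -0.2, 0.9]
opening: 0.997
gripper_force: 0.0
```

>>> {"api": "apply_moves", "payload": {"steps": [0, 0, 2.4, -1.53, 5.71, 0, 0, 0, 0, 2.4, -1.53, 5.71, 0, 0, 0, 0, 2.4, -1.53, 5.71, 0, 0, 0, 0, 2, -1.53, 5.71, 0, 0, 0, 0, 0, 0, 0, 0, 0]}}

```text
time: 44.22
tcp_pos: [0.4877, 0.346, 0.1504]
orientation: [[-0.095, 0.995, 0.001], [0.995, 0.095, 0.001], [0.001, 0.001, -1.0]]
wrist_force: [-0.6, -0.5, -0.7]
opening: 1.0
gripper_force: 0.0
```

```bash
python3 - <<'E'
from h import *
st();im=camera("top");cv2.imwrite("pics/tb.png",im[:,:,::-1])
cv2.imwrite("pics/tbc.png",np.clip(cv2.resize(im[185:275,240:425,::-1],None,fx=4,fy=4,interpolation=2).astype(int)*1.7,0,255).astype(np.uint8))
for u,v in((259,208),(280,208),(304,209),(327,208),(349,208),(370,208)):
    a,b,c=lid(im,u,v,.064);print(a.round(4),b.round(4),c)
E
```

```text
t 44.23 tcp [0.4877 0.346  0.1504] yang 5.46 q [ 34.2  27.8 100.1   0.   52.   28.7] F [-0.6 -0.5 -0.7] op 1.0 gf 0.0
[0.6685 0.1414] [0.0322 0.1403] (259.2, 207.8, 16.4, 17.1)
[0.6692 0.0887] [0.0321 0.0877] (280.2, 207.8, 16.3, 17.1)
[0.5631 0.02  ] [-0.075   0.0205] (306.7, 250.0, 36.8, 81.8)
[ 0.6711 -0.0286] [ 0.0323 -0.0297] (327.0, 207.7, 16.3, 16.9)
[ 0.672  -0.0831] [ 0.0323 -0.0842] (348.7, 207.7, 16.5, 16.9)
[ 0.6727 -0.137 ] [ 0.0322 -0.1381] (370.1, 207.8, 16.3, 17.1)
```

View pics/tbc.png

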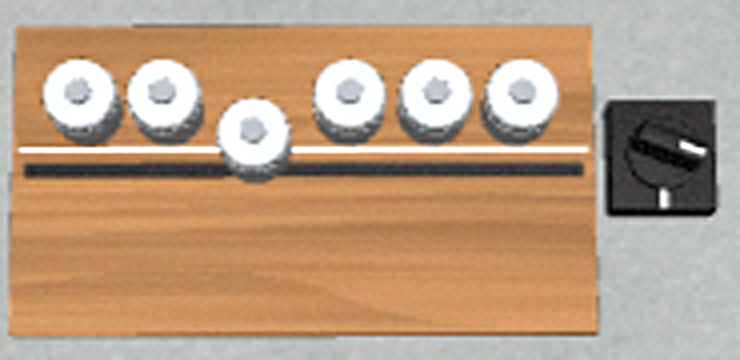

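The rail is down and the can stands upright at (303,218), about 26 mm short of the line. I'll fetch the ruler again.

>>> {"api": "apply_moves", "payload": {"steps": [0, 0, -0.4, 0.2, -0.2, -4, 0, 0, 0, 0, 0, 0, -3, 0, 0, 0, 0, 0, 0, 0, 0, 0, 0, 0, 0, 0, 0, 0], "grip_force": 110}}

```text
time: 44.78
tcp_pos: [0.4918, 0.3397, 0.0812]
orientation: [[-0.081, 0.997, 0.001], [0.997, 0.081, 0.0], [0.0, 0.001, -1.0]]
wrist_force: [0.3, 0.7, -0.5]
opening: 0.998
gripper_force: 0.0
```

```bash
python3 -c "
from h import *
st()"
```

```text
t 44.77 tcp [0.4918 0.3397 0.0812] yang 4.67 q [ 33.5  33.6 101.7  -0.   44.6  28.8] F [ 0.3  0.7 -0.5] op 0.998 gf 0.0
```

>>> {"api": "apply_moves", "payload": {"steps": [0, 0, 0.25, -0.1, 0.3, -4, 0, 0, 0, 0, 0, 0, -1.4, 0, 0, 0, 0, 0, 0, 0, 0.3, 0, 0, 0, 0, 0, 0, 0.5, 0, 0, 0, 0, 0, 0, 0.5]}}

```text
time: 45.4
tcp_pos: [0.4907, 0.3436, 0.0275]
orientation: [[-0.087, 0.996, 0.002], [0.996, 0.087, 0.001], [0.001, 0.002, -1.0]]
wrist_force: [-0.4, 0.1, 0.7]
opening: 0.498
gripper_force: 0.0
```

>>> {"api": "apply_moves", "payload": {"steps": [0, 0, 0, 0, 0, 0, 1, 0, 0, 0, 0, 0, 0, 1, 0, 0, 0, 0, 0, 0, 1, 0, 0, 0, 0, 0, 0, 1]}}

```text
time: 45.9
tcp_pos: [0.4908, 0.3437, 0.0278]
orientation: [[-0.087, 0.996, 0.002], [0.996, 0.087, 0.001], [0.001, 0.002, -1.0]]
wrist_force: [-0.3, -1.0, 6.6]
opening: 0.456
gripper_force: 110.8
```

```bash
python3 -c "
from h import *
st()"
```

```text
t 45.9 tcp [0.4908 0.3437 0.0278] yang 5.0 q [ 33.9  38.5 102.1  -0.   39.2  28.9] F [-0.3 -1.   6.6] op 0.456 gf 110.75386047363281
```

>>> {"api": "apply_moves", "payload": {"steps": [0, 0, 0, 0, 0, 2, 1, 0, 0, 0, 0, 0, 5.5, 1, 0, 0, 0, 0, 0, 5.5, 1, 0, 0, -10.45, 0.27, -3.8, 0, 1, 0, 0, -10.45, 0.27, -3.8, 0, 1]}}

```text
time: 46.52
tcp_pos: [0.4956, 0.2668, 0.1584]
orientation: [[0.279, 0.96, 0.002], [0.96, -0.279, 0.001], [0.002, 0.002, -1.0]]
wrist_force: [-0.1, -0.2, -3.0]
opening: 0.446
gripper_force: 111.9
```

>>> {"api": "apply_moves", "payload": {"steps": [0, 0, -10.45, 0.27, -3.8, 0, 1, 0, 0, -10.45, 0.27, -3.8, 0, 1, 0, 0, -10.45, 0.27, -3.8, 0, 1, 0, 0, -10.45, 0.27, -3.8, 0, 1, 0, 0, -10.45, 0.27, -3.8, 0, 1]}}

```text
time: 47.15
tcp_pos: [0.5087, 0.076, 0.1573]
orientation: [[0.93, 0.367, 0.001], [0.367, -0.93, 0.0], [0.001, 0.0, -1.0]]
wrist_force: [1.3, 0.5, -2.5]
opening: 0.453
gripper_force: 111.7
```

>>> {"api": "apply_moves", "payload": {"steps": [0, 0, -10.45, 0.27, -3.8, 0, 1, 0, 0, -10.45, 0.27, -3.8, 0, 1, 0, 0, 0, 0, 0, 0, 1, 0, 0, 0, 0, 0, -5, 1, 0, 0, 0, 0, 0, -4, 1]}}

```text
time: 47.78
tcp_pos: [0.5144, 0.0017, 0.0662]
orientation: [[1.0, 0.018, 0.001], [0.018, -1.0, 0.0], [0.001, -0.0, -1.0]]
wrist_force: [0.5, 1.5, -3.9]
opening: 0.452
gripper_force: 112.1
```

>>> {"api": "apply_moves", "payload": {"steps": [0, 0, 0, 0, 0, -2, 1, 0, 0, 0, 0, 0, 0, 1, 0, 0, 0, 0, 0, 0, 1]}}

```text
time: 48.15
tcp_pos: [0.5151, 0.0016, 0.0474]
orientation: [[1.0, 0.017, 0.002], [0.017, -1.0, 0.0], [0.002, -0.0, -1.0]]
wrist_force: [-0.4, -0.7, -3.4]
opening: 0.454
gripper_force: 112.0
```

```bash
python3 - <<'E'
from h import *
st();im=camera("top");cv2.imwrite("pics/tc.png",im[:,:,::-1])
g=cv2.cvtColor(im,cv2.COLOR_RGB2GRAY);print(g[240:275,255].tolist(),g[240:275,375].tolist())
z=r.observe()["tcp_pos"][2]-.0257+.03
C=list(range(253,266))+list(range(354,380))
print(vedge(im,C,242,256,1,z))
E
```

```text
t 48.15 tcp [0.5151 0.0016 0.0474] yang -89.0 q [ -1.2  32.1 112.8   0.   35.   87.8] F [-0.4 -0.7 -3.4] op 0.454 gf 111.96661591529846
[97, 99, 95, 97, 87, 83, 86, 90, 89, 87, 88, 86, 101, 159, 141, 64, 138, 160, 159, 158, 153, 156, 154, 154, 155, 157, 154, 159, 155, 156, 154, 152, 153, 154, 156] [89, 80, 80, 82, 80, 84, 89, 84, 87, 91, 92, 89, 120, 159, 95, 61, 155, 146, 151, 153, 149, 153, 152, 151, 153, 152, 151, 154, 155, 155, 151, 149, 153, 149, 153]
yaw 1.02  x@y=0 0.5599 res 0.0001 n 39
```

>>> {"api": "apply_moves", "payload": {"steps": [0, 0, -0.1, 0, 0, -0.9, 1, 0, 0, 0, 1.4, 0.01, 0, 1, 0, 0, 0, 1.4, 0.01, 0, 1, 0, 0, 0, 1.4, 0.01, 0, 1, 0, 0, 0, 1.0, 0.01, 0, 1]}}

```text
time: 48.82
tcp_pos: [0.5659, 0.0015, 0.0378]
orientation: [[1.0, 0.015, -0.003], [0.015, -1.0, -0.0], [-0.003, 0.0, -1.0]]
wrist_force: [-12.1, 0.3, 17.7]
opening: 0.451
gripper_force: 114.3
```

>>> {"api": "apply_moves", "payload": {"steps": [0, 0, 0, 0.6, 0.01, 0, 1, 0, 0, 0, 0.6, 0.01, 0, 1, 0, 0, 0, 0.6, 0, 0, 1, 0, 0, 0, 0.5, 0, 0, 1, 0, 0, 0, 0.4, 0, 0, 1]}}

```text
time: 49.45
tcp_pos: [0.5918, 0.0017, 0.0379]
orientation: [[1.0, 0.015, -0.004], [0.015, -1.0, -0.0], [-0.004, 0.0, -1.0]]
wrist_force: [-12.7, -0.3, 15.7]
opening: 0.45
gripper_force: 114.4
```

>>> {"api": "apply_moves", "payload": {"steps": [0, 0, 0, 0.3, 0, 0, 1, 0, 0, 0, 0, 0, 0, 1, 0, 0, 0, 0, 0, 0, 1]}}

```text
time: 49.82
tcp_pos: [0.5954, 0.0017, 0.0378]
orientation: [[1.0, 0.015, -0.002], [0.015, -1.0, -0.0], [-0.002, 0.0, -1.0]]
wrist_force: [-9.1, 0.2, 11.8]
opening: 0.449
gripper_force: 114.1
```

```bash
python3 - <<'E'
from h import *
st();im=camera("top");cv2.imwrite("pics/td.png",im[:,:,::-1])
C=list(range(253,268))+list(range(352,380))
print("blade",vedge(im,C,216,223,1,.0427),"|", vedge(im,C,218,226,-1,.0427))
E
```

```text
t 49.83 tcp [0.5954 0.0017 0.0378] yang -89.14 q [ -1.   37.5 102.4  -0.   40.3  88.2] F [-9.1  0.2 11.8] op 0.449 gf 114.05235886573792
blade yaw 0.96  x@y=0 0.6407 res 0.0001 n 43 | yaw 0.85  x@y=0 0.6350 res 0.0000 n 43
```

>>> {"api": "apply_moves", "payload": {"steps": [0, 0, 0, 0, 0, 0.15, 1, 0, 0, 0, 0.3, 0, 0, 1, 0, 0, 0, 0.2, 0, 0, 1, 0, 0, 0, 0, 0, 0, 1, 0, 0, 0, 0, 0, 0, 1]}}

```text
time: 50.5
tcp_pos: [0.6016, 0.0018, 0.0386]
orientation: [[1.0, 0.015, 0.0], [0.015, -1.0, 0.0], [0.0, -0.0, -1.0]]
wrist_force: [-0.5, -0.2, -2.9]
opening: 0.452
gripper_force: 112.0
```

```bash
python3 - <<'E'
from h import *
st();im=camera("top");cv2.imwrite("pics/te.png",im[:,:,::-1])
C=list(range(253,268))+list(range(352,380))
print("blade",vedge(im,C,216,223,1,.0427),"|", vedge(im,C,218,226,-1,.0427))
E
```

```text
t 50.5 tcp [0.6016 0.0018 0.0386] yang -89.16 q [ -1.   37.7 101.7   0.   40.6  88.2] F [-0.5 -0.2 -2.9] op 0.452 gf 112.04210042953491
blade yaw 0.87  x@y=0 0.6465 res 0.0002 n 43 | yaw 0.99  x@y=0 0.6415 res 0.0000 n 43
```

>>> {"api": "apply_moves", "payload": {"steps": [0, 0, 0, 0.07, 0, 0, 1, 0, 0, 0, 0, 0, 0, 1, 0, 0, 0, -0.3, 0, 0, 1, 0, 0, 0, -1, 0, 0, 1, 0, 0, 0, -3, 0, 0, 1]}}

```text
time: 51.18
tcp_pos: [0.5594, 0.0018, 0.039]
orientation: [[1.0, 0.015, 0.002], [0.015, -1.0, -0.0], [0.002, 0.0, -1.0]]
wrist_force: [-0.0, -0.4, -2.9]
opening: 0.449
gripper_force: 112.0
```

>>> {"api": "apply_moves", "payload": {"steps": [0, 0, 0, -3, 0, 2, 1, 0, 0, 0, 0, 0, 5, 1, 0, 0, 0, 0, 0, 5, 1, 0, 0, 10.45, -0.43, 3.8, 0, 1, 0, 0, 10.45, -0.43, 3.8, 0, 1]}}

```text
time: 51.8
tcp_pos: [0.5199, 0.0782, 0.1597]
orientation: [[0.927, 0.375, 0.002], [0.375, -0.927, 0.0], [0.002, 0.0, -1.0]]
wrist_force: [0.8, -1.3, -3.8]
opening: 0.448
gripper_force: 112.0
```

>>> {"api": "apply_moves", "payload": {"steps": [0, 0, 10.45, -0.43, 3.8, 0, 1, 0, 0, 10.45, -0.43, 3.8, 0, 1, 0, 0, 10.45, -0.43, 3.8, 0, 1, 0, 0, 10.45, -0.43, 3.8, 0, 1, 0, 0, 10.45, -0.43, 3.8, 0, 1]}}

```text
time: 52.42
tcp_pos: [0.4978, 0.2686, 0.1586]
orientation: [[0.27, 0.963, -0.0], [0.963, -0.27, -0.0], [-0.0, -0.0, -1.0]]
wrist_force: [1.1, -0.3, -3.6]
opening: 0.448
gripper_force: 112.0
```

>>> {"api": "apply_moves", "payload": {"steps": [0, 0, 10.45, -0.43, 3.8, 0, 1, 0, 0, 10.45, -0.43, 3.8, 0, 1, 0, 0, 0, 0, 0, 0, 1, 0, 0, 0, 0, 0, 0, 1]}}

```text
time: 52.92
tcp_pos: [0.4895, 0.343, 0.1584]
orientation: [[-0.084, 0.996, -0.001], [0.996, 0.084, -0.001], [-0.001, -0.001, -1.0]]
wrist_force: [0.9, 0.3, -3.0]
opening: 0.455
gripper_force: 112.0
```

```bash
python3 - <<'E'
from h import *
st();im=camera("top");cv2.imwrite("pics/tf.png",im[:,:,::-1])
for u,v in((259,208),(280,208),(304,208),(327,208),(349,208),(370,208)):
    a,b,c=lid(im,u,v,.064);print(a.round(4),b.round(4),c)
E
```

```text
t 52.92 tcp [0.4895 0.343  0.1584] yang 4.83 q [33.9 27.2 99.8 -0.  53.1 29.1] F [ 0.9  0.3 -3. ] op 0.455 gf 112.04339504241943
[0.6684 0.1414] [0.0321 0.1403] (259.2, 207.8, 16.4, 17.2)
[0.6691 0.0887] [0.032  0.0877] (280.2, 207.8, 16.5, 17.1)
[0.6699 0.0316] [0.032  0.0305] (303.0, 207.9, 16.5, 16.8)
[ 0.6711 -0.0286] [ 0.0323 -0.0297] (327.0, 207.7, 16.4, 17.0)
[ 0.672 -0.083] [ 0.0323 -0.0841] (348.6, 207.7, 16.5, 17.0)
[ 0.6728 -0.1371] [ 0.0323 -0.1382] (370.2, 207.7, 16.4, 17.1)
```

>>> {"api": "apply_moves", "payload": {"steps": [0, 0, 0.1, 0.1, 0.05, -5, 1, 0, 0, 0, 0, 0, -4, 1, 0, 0, 0, 0, 0, -2.5, 1, 0, 0, 0, 0, 0, -1, 1, 0, 0, 0, 0, 0, -0.4, 1]}}

```text
time: 53.6
tcp_pos: [0.4916, 0.3437, 0.0298]
orientation: [[-0.086, 0.996, -0.0], [0.996, 0.086, -0.0], [-0.0, -0.0, -1.0]]
wrist_force: [-0.3, 0.4, -2.0]
opening: 0.451
gripper_force: 112.0
```

>>> {"api": "apply_moves", "payload": {"steps": [0, 0, 0, 0, 0, -0.2, 1, 0, 0, 0, 0, 0, -0.1, 1, 0, 0, 0, 0, 0, 0, 1]}}

```text
time: 53.98
tcp_pos: [0.4919, 0.3446, 0.0278]
orientation: [[-0.087, 0.996, 0.001], [0.996, 0.087, 0.001], [0.001, 0.002, -1.0]]
wrist_force: [0.7, -1.5, 2.7]
opening: 0.451
gripper_force: 112.8
```

```bash
python3 -c "
from h import *
st()"
```

```text
t 53.98 tcp [0.4919 0.3446 0.0278] yang 4.98 q [ 33.9  38.6 101.9  -0.   39.4  28.9] F [ 0.7 -1.5  2.7] op 0.451 gf 112.78105616569519
```

>>> {"api": "apply_moves", "payload": {"steps": [0, 0, 0, 0, 0, 0, 0.5, 0, 0, 0, 0, 0, 0, 0, 0, 0, 0, 0, 0, 0, 0, 0, 0, 0, 0, 0, 0, 0, 0, 0, 0, 0, 0, 2, 0], "grip_force": 60}}

```text
time: 54.6
tcp_pos: [0.4902, 0.3436, 0.0461]
orientation: [[-0.087, 0.996, -0.003], [0.996, 0.087, -0.002], [-0.002, -0.003, -1.0]]
wrist_force: [0.4, 0.5, 0.0]
opening: 0.998
gripper_force: 0.0
```

>>> {"api": "apply_moves", "payload": {"steps": [0, 0, 0, 0, 0, 5, 0, 0, 0, 0, 0, 0, 6, 0, 0, 0, -2.5, 1.51, -5.73, 0, 0, 0, 0, -2.5, 1.51, -5.73, 0, 0, 0, 0, -2.5, 1.51, -5.73, 0, 0]}}

```text
time: 55.22
tcp_pos: [0.5372, 0.171, 0.1586]
orientation: [[0.044, 0.999, 0.002], [0.999, -0.044, 0.001], [0.001, 0.002, -1.0]]
wrist_force: [0.0, 0.4, -0.6]
opening: 0.999
gripper_force: 0.0
```

>>> {"api": "apply_moves", "payload": {"steps": [0, 0, -2.5, 1.51, -5.73, 0, 0, 0, 0, -2.5, 1.51, -5.73, 0, 0, 0, 0, -2.5, 1.51, -5.73, 0, 0, 0, 0, -2.5, 1.51, -5.73, 0, 0, 0, 0, -2.5, 1.51, -5.73, 0, 0]}}

```text
time: 55.85
tcp_pos: [0.6127, -0.1162, 0.1584]
orientation: [[0.26, 0.965, 0.002], [0.965, -0.26, -0.0], [0.0, 0.002, -1.0]]
wrist_force: [0.5, 0.5, 0.9]
opening: 1.0
gripper_force: 0.0
```

>>> {"api": "apply_moves", "payload": {"steps": [0, 0, -2.5, 1.51, -5.73, 0, 0, 0, 0, -2.5, 1.51, -5.73, 0, 0, 0, 0, 0, 0, 0, 0, 0, 0, 0, 0, 0, 0, 0, 0, 0, 0, 0, 0, 0, 0, 0]}}

```text
time: 56.48
tcp_pos: [0.642, -0.2273, 0.1572]
orientation: [[0.341, 0.94, -0.0], [0.94, -0.341, 0.0], [0.0, -0.0, -1.0]]
wrist_force: [-0.2, 0.1, -0.5]
opening: 1.0
gripper_force: 0.0
```

```bash
python3 - <<'E'
from h import *
st();im=camera("top");cv2.imwrite("pics/tg.png",im[:,:,::-1])
for u,v in((259,208),(280,208),(304,208),(327,208),(349,208),(370,208)):
    a,b,c=lid(im,u,v,.064);print(b.round(4),c)
E
```

```text
t 56.48 tcp [ 0.642  -0.2273  0.1572] yang -19.93 q [-20.5  33.6  88.5   0.   57.9  -0.6] F [-0.2  0.1 -0.5] op 1.0 gf 0.0
[0.0321 0.1403] (259.2, 207.8, 16.2, 16.9)
[0.0321 0.0877] (280.2, 207.8, 16.2, 16.7)
[0.0321 0.0307] (302.9, 207.8, 16.2, 16.5)
[ 0.0323 -0.0296] (326.9, 207.7, 16.1, 16.6)
[ 0.0323 -0.0843] (348.7, 207.7, 16.3, 16.6)
[ 0.0323 -0.1382] (370.2, 207.7, 16.1, 16.7)
```

>>> {"api": "apply_moves", "payload": {"steps": [0, 0, -0.3, 0.15, -0.2, -5, 0.4, 0, 0, 0, 0, 0, -4, 0.4, 0, 0, 0, 0, 0, -2, 0.4, 0, 0, 0, 0, 0, -0.7, 0.4, 0, 0, 0, 0, 0, 0, 0.4]}}

```text
time: 57.15
tcp_pos: [0.6444, -0.2306, 0.0405]
orientation: [[0.347, 0.938, 0.001], [0.938, -0.347, -0.0], [-0.0, 0.001, -1.0]]
wrist_force: [-0.4, -0.0, 0.5]
opening: 0.6
gripper_force: 0.0
```

>>> {"api": "apply_moves", "payload": {"steps": [0, 0, 0, 0, 0, 0, 1, 0, 0, 0, 0, 0, 0, 1, 0, 0, 0, 0, 0, 0, 1, 0, 0, 0, 0, 0, 0, 1]}}

```text
time: 57.65
tcp_pos: [0.6444, -0.231, 0.0412]
orientation: [[0.347, 0.938, 0.001], [0.938, -0.347, -0.001], [-0.0, 0.002, -1.0]]
wrist_force: [-1.1, 0.7, 6.8]
opening: 0.148
gripper_force: 59.3
```

```bash
python3 - <<'E'
from h import *
st();im=camera("top")
for u,v in((259,208),(280,208),(304,208),(327,208),(349,208)):
    a,b,c=lid(im,u,v,.064);print(b.round(4),c)
E
```

```text
t 57.65 tcp [ 0.6444 -0.231   0.0412] yang -20.31 q [-20.7  42.5  90.2  -0.   47.2  -0.4] F [-1.1  0.7  6.8] op 0.148 gf 59.343504309654236
[0.0322 0.1403] (259.2, 207.8, 16.1, 16.7)
[0.0321 0.0877] (280.2, 207.8, 16.1, 16.7)
[0.032  0.0306] (302.9, 207.9, 16.0, 16.4)
[ 0.0323 -0.0296] (326.9, 207.7, 16.0, 16.5)
[ 0.0322 -0.0842] (348.7, 207.8, 16.2, 16.5)
```

>>> {"api": "apply_moves", "payload": {"steps": [0, 0, -10, 0, 0, 0, 1, 0, 0, -10, 0, 0, 0, 1, 0, 0, -10, 0, 0, 0, 1, 0, 0, -10, 0, 0, 0, 1, 0, 0, -10, 0, 0, 0, 1]}}

```text
time: 58.32
tcp_pos: [0.6428, -0.2295, 0.0412]
orientation: [[0.944, 0.331, -0.002], [0.331, -0.944, 0.002], [-0.001, -0.003, -1.0]]
wrist_force: [-6.3, 8.4, 12.7]
opening: 0.151
gripper_force: 60.5
```

>>> {"api": "apply_moves", "payload": {"steps": [0, 0, -10, 0, 0, 0, 1, 0, 0, -9, 0, 0, 0, 1, 0, 0, -2, 0, 0, 0, 1, 0, 0, 0, 0, 0, 0, 1, 0, 0, 2, 0, 0, 0, 1]}}

```text
time: 58.95
tcp_pos: [0.6426, -0.2286, 0.0411]
orientation: [[1.0, 0.015, -0.003], [0.015, -1.0, 0.002], [-0.003, -0.002, -1.0]]
wrist_force: [-6.6, 8.7, 13.9]
opening: 0.153
gripper_force: 60.5
```

>>> {"api": "apply_moves", "payload": {"steps": [0, 0, 0, 0, 0, 0, 0.6, 0, 0, 0, 0, 0, 0, 0.6, 0, 0, 0, 0, 0, 0, 0.6, 0, 0, 0, 0, 0, 4, 0.6, 0, 0, 0, 0, 0, 6, 0.6]}}

```text
time: 59.58
tcp_pos: [0.6423, -0.2305, 0.1385]
orientation: [[1.0, 0.012, -0.004], [0.012, -1.0, 0.002], [-0.004, -0.002, -1.0]]
wrist_force: [0.5, -0.2, 1.2]
opening: 0.397
gripper_force: 0.0
```

>>> {"api": "apply_moves", "payload": {"steps": [0, 0, 0, 0, 0, 5, 0.6, 0, 0, 0, -6, 0, 0, 0, 0, 0, 0, -6, 0, 0, 0, 0, 0, 0, -6, 0, 0, 0, 0, 0, 0, -4, 0, 0, 0]}}

```text
time: 60.2
tcp_pos: [0.4211, -0.2305, 0.1897]
orientation: [[1.0, 0.011, -0.001], [0.011, -1.0, 0.0], [-0.001, -0.0, -1.0]]
wrist_force: [0.5, -0.6, 0.1]
opening: 1.0
gripper_force: 0.0
```

>>> {"api": "apply_moves", "payload": {"steps": [0, 0, 0, 0, 0, 0, 0, 0, 0, 0, 0, 0, 0, 0]}}

```text
time: 60.45
tcp_pos: [0.4248, -0.2313, 0.1902]
orientation: [[1.0, 0.011, 0.002], [0.011, -1.0, -0.001], [0.002, 0.001, -1.0]]
wrist_force: [0.7, -0.4, 0.8]
opening: 0.998
gripper_force: 0.0
```

```bash
python3 - <<'E'
from h import *
st();im=camera("top");cv2.imwrite("pics/th.png",im[:,:,::-1])
cv2.imwrite("pics/thc.png",np.clip(cv2.resize(im[180:370,145:425,::-1],None,fx=2.8,fy=2.8,interpolation=2).astype(int)*1.6,0,255).astype(np.uint8))
for u,v in((259,208),(280,208),(304,208),(327,208),(349,208),(370,208)):
    a,b,c=lid(im,u,v,.064);print(b.round(4),c)
E
```

```text
t 60.45 tcp [ 0.4248 -0.2313  0.1902] yang -89.35 q [-30.   15.7 112.9   0.   51.3  59.4] F [ 0.7 -0.4  0.8] op 0.998 gf 0.0
[0.0321 0.1403] (259.2, 207.8, 16.4, 17.0)
[0.0321 0.0877] (280.2, 207.8, 16.3, 16.9)
[0.0321 0.0305] (303.0, 207.8, 16.3, 16.7)
[ 0.0324 -0.0297] (327.0, 207.7, 16.2, 16.9)
[ 0.0322 -0.0841] (348.6, 207.8, 16.4, 16.9)
[ 0.0323 -0.1383] (370.2, 207.7, 16.2, 16.8)
```

View pics/thc.png

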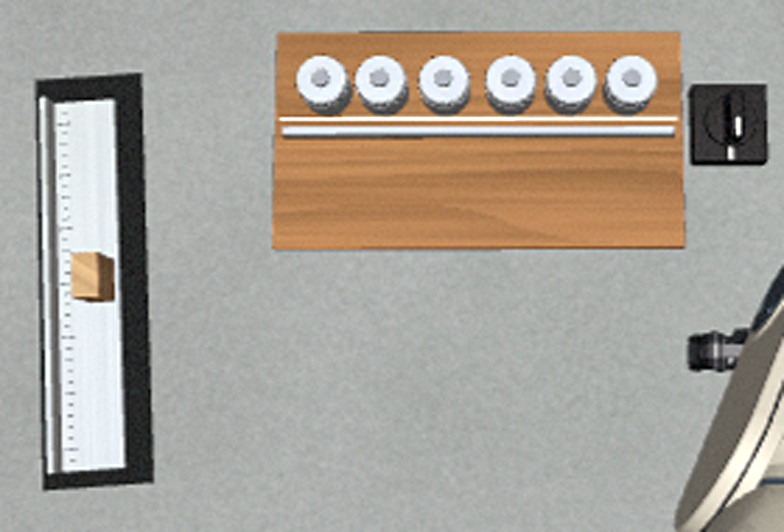

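Everything is in place: the rail is up, the row is straight on the line, the ruler lies on its mat and the knob is back.

```bash
python3 -c "
from plant import ticket
print(ticket.close_job())"
```

```text
the job is handed in; nothing more can be done
None
```

The job is done and handed in at about 60 s of the 192 s allowed: six canisters stand along the line to within about 1 mm by camera, the straightedge is flat on its mat, and the knob is back with the rail up; one canister was knocked onto the rail late on, so I lowered the rail, pushed the row straight again, put the straightedge back and raised the rail a second time.

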